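# Set up the sample labelling station

### The job

Set up the labelling station: put the sample jar, the glue stick, the date stamp and the stapler each into the grey tray whose pocket has its shape and size, standing upright and sitting flat on the pocket floor. Leave the binder clip and the USB stick where they lie.

Things in the scene. Friction and masses are not known exactly. Their poses are not given: they have to be found in the camera images.
- jar: Loose small sample jar with a ribbed white screw cap: round body 48 mm across, cap 52 mm across from 42 to 55 mm height, 55 mm high, about 0.07 kg. Stands upright; origin at the centre of its underside, z up. The only such jar on the desk.
- glue_stick: Loose glue stick standing upright: slim cylinder 26 mm across, 87 mm high, about 0.03 kg. Origin at the centre of its underside, z up.
- date_stamp: Loose hand date stamp standing upright: a block 26 mm (its x) by 52 mm (its y) and 46 mm high, with a round knob about 24 mm across above it up to 80 mm; about 0.09 kg. Origin at the centre of its underside, z up.
- stapler: Loose black desk stapler lying on its base: base 34 mm (its x) by 136 mm (its y), 11 mm high; above it, from 27 to 52 mm height, the arm, 20 mm wide (x), which does not move. About 0.19 kg. Origin at the centre of its underside, z up.
- jar_tray_pocket (a point): Fixed grey tray, 88 x 88 mm, 12 mm high, with a large round pocket in its middle, 68 mm across, for the sample jar. The pocket is 8 mm deep and its dark floor lies 4 mm above the desk. This point is the centre of the pocket floor; z is up.
- glue_tray_pocket (a point): Fixed grey tray, 62 x 62 mm, 12 mm high, with a small round pocket in its middle, 42 mm across, for the glue stick. The pocket is 8 mm deep and its dark floor lies 4 mm above the desk. This point is the centre of the pocket floor; z is up.
- stamp_tray_pocket (a point): Fixed grey tray, 62 x 88 mm, 12 mm high, with a short rectangular pocket in its middle, 42 mm (its x) by 68 mm (its y), for the date stamp. The pocket is 8 mm deep and its dark floor lies 4 mm above the desk. This point is the centre of the pocket floor; z is up, x and y along the pocket's sides. The stamp may stand either way round.
- stapler_tray_pocket (a point): Fixed grey tray, 70 x 172 mm, 12 mm high, with a long rectangular pocket in its middle, 50 mm (its x) by 152 mm (its y), for the stapler. The pocket is 8 mm deep and its dark floor lies 4 mm above the desk. This point is the centre of the pocket floor; z is up, x and y along the pocket's sides. The stapler may lie either way round.
- binder_clip: Loose bystander, to be left alone: black binder clip standing on its back, 34 x 32 mm, 41 mm high with its wire handles. Origin at the centre of its underside. (Behind the whole work area, from x = 0.74 on, stand a black computer tower, y -0.25 to -0.05 and 0.39 m high, and other equipment: keep gripper and wrist short of them.)
- usb_stick: Loose bystander, to be left alone: USB stick lying flat, 18 mm (its x) by 56 mm (its y), 9 mm high. Origin at the centre of its underside.
Mind the look-alikes: they are no part of the job. There is more than one size of the glue_stick; the one meant has the size given above.

How it is judged:
By the outcome, as a careful person would: the job done as asked, in the order asked, and still so for the second after the job is handed in, with the robot touching nothing.
It also fails if it takes over 128 s, if anything falls off the work surface, if the arm or the gripper's body presses on something with over 40 N, if the wrist force passes 120 N, or if a joint passes its speed limit or range.

### The arm

A 6-joint arm with a two-finger parallel gripper is mounted at the origin on a cart in front of the work surface, level with it; the furniture and walls round the work are solid. World frame = base frame: x ahead of the robot, y to its left, z up, the work surface at z = 0. Lengths are in m, angles in rad, forces in N, time in s.
With the tool pointing down it reaches from about 0.25 to 0.8 m from the base axis. Payload 8.5 kg.
Tool frame: the origin (TCP) lies midway between the tips of the shut fingers; the grasp point (between the pads) lies 19 mm behind it; z points along the fingers, y is the line along which they close (so a half turn about z gives the same grasp; the last joint's range is limited). The gripper opens to 85 mm and grips with 20 to 120 N. Pads are 22 mm wide; open, the fingers measure 114 mm over their backs; the gripper's body (76 mm by 85 mm) begins 54 mm behind the grasp point. The pads swing forward as they close: fully open they stand 13 mm farther back than shut.
Start: joints at [-1.242, 0.238, -0.013, 1.319, 0, 1.571], TCP at [0.17, -0.497, 0.202] pointing down, gripper open.
Joint ranges: [-2.66, 2.66], [-1.03, 1.9], [-1.14, 1.46], [-1.82, 2.27], [-1.45, 1.34], [-3.14, 3.14]. Speed limits (rad/s): [2.22, 2.22, 2.79, 3.14, 3.14, 3.14].

### API

Orientations are given as [roll, pitch, yaw] about the fixed x, y, z axes, in that order (R = Rz(yaw) Ry(pitch) Rx(roll)).
In Python, from cell import sense, snapshot, calibration, hand_in gives the robot as it stands.
- The arm moves only by the tool step_arm, never from a script. Its argument "targets" is a list of rows, each an object with "delta_rot": the turn, a rotation vector about the tool's x, y, z in units of 10 degrees (1.0 is 10 degrees), a list of three; "linear": the shift along the tool's x, y, z in units of 40 mm (1.0 is 40 mm), a list of three; "fingers": the closure, from -1 (fully open) to 1 (shut). A call has 1 to 10 rows; each row shifts and turns the commanded pose from where the row before left it, along the tool's axes as they then stand; what a row does not reach is not made up. A row lasts 1/8 s, in which the tool goes at most 62.5 mm and 10.7 degrees, less where a joint would pass 70% of its speed; a pose out of reach is approached as far as the arm can. A call is refused whole if a number of a shift passes 1 or a number of a turn 1, either way. A call with a gripper value outside its range is refused whole. The fingers move at their own pace and stop on an object; "squeeze" is the grip in N (left out, the last holds). Time passes only in rows, so rows that do not move let the fingers close. It gives the time, the measured TCP pose, the force, the opening and the grip force at its end, in the units of the state.
- sense(): the state, without advancing time (a new reading comes with each control period).
- snapshot(name): name is "scene" or "side" or "wrist"; returns the picture (480x640x3 uint8, blue, green, red); there is no depth.
- calibration(name): a dict with "vfov" (degrees; the focal length in pixels is half the picture's height over the tangent of half this angle, whatever the lens; pixels are square), "cx", "cy" (the principal point, pixels), "k1" (the pictures are not rectified: a ray, as slopes to the right and down, at radius r is drawn at 1 + k1 r^2 times it, then the intrinsics apply), "extrinsics" (4x4, takes a point from camera to world coordinates). Camera axes: x right, y up, looking along -z (the intrinsics and any distortion apply to the point x, -y, -z); pixel columns grow to the right and rows downward; lengths in m; the calibration is good to about 2 mm. A picture is of the moment at which its call begins: read the wrist's pose just before it. calibration takes no time and is no camera call; for the wrist camera it gives the pose at the moment of the call.
- hand_in(): hands the job in; it is judged then, once.
The state is a dict: "time_s": time; "joint_pos": joint angles; "joint_velocities": joint speeds; "effort": joint torques, N m; "position": TCP position; "tool_rot": TCP orientation; "contact_force": force on the tool from outside, world axes, zero at the start; "torque": the same for the moment, N m; "gripper_width": finger opening in m; "gripper_force": force on a finger pad.
Only numpy, scipy, OpenCV 4.12 (cv2) and the standard library are available. Lean on these libraries where they do the work, as an engineer would, in place of code of your own. Each camera call takes 0.05 s, during which the arm holds its last target. There are 200 camera calls.

## Working session

There is one attempt and no reset: what is moved stays moved. The work goes in short steps, Python scripts to look and compute and a tool call to move; the robot and the scene stay as the last step left them, time stands still between calls to the robot, and variables do not carry over. Pictures are saved under pics/ and viewed, at most 14 in all, crops included, and the job is handed in when it is done.

Besides the shell and the picture viewer there is one more tool, called as name([rows], argument=value, ...), one row to a line, values as JSON. step_arm: Moves the arm, as the interface text tells. Its arguments: {"type":"object","properties":{"targets":{"type":"array","items":{"type":"object","properties":{"delta_rot":{"type":"array","items":{"type":"number"}},"linear":{"type":"array","items":{"type":"number"}},"fingers":{"type":"number"}}}},"squeeze":{"type":"number"}},"required":["targets"]}

```bash
mkdir -p pics; ls; cat > h.py <<'E'
import numpy as np, cv2
from cell import sense, snapshot, calibration
def cam(n):
    c=calibration(n); f=240/np.tan(np.radians(c["vfov"])/2); return c,f
def pix2w(n,u,v,z,c=None):
    c=c or calibration(n); f=240/np.tan(np.radians(c["vfov"])/2)
    d=np.array([(u-c["cx"])/f,(v-c["cy"])/f]); s=d.copy()
    for _ in range(30): s=d/(1+c["k1"]*(s@s))
    E=np.array(c["extrinsics"]); r=E[:3,:3]@np.array([s[0],-s[1],-1]); o=E[:3,3]
    return o+r*(z-o[2])/r[2]
def w2pix(n,p,c=None):
    c=c or calibration(n); f=240/np.tan(np.radians(c["vfov"])/2)
    E=np.array(c["extrinsics"]); q=E[:3,:3].T@(np.array(p)-E[:3,3])
    s=np.array([q[0],-q[1]])/-q[2]; s=s*(1+c["k1"]*(s@s)); return s*f+[c["cx"],c["cy"]]
E
python3 - <<'E'
from h import *
for n in("scene","side","wrist"):
    im=snapshot(n); cv2.imwrite(f"pics/{n}0.png",im)
    c=calibration(n); print(n,c["vfov"],c["cx"],c["cy"],c["k1"],np.round(c["extrinsics"],3).tolist())
print(sense())
E
```

```text
pics
scene 49.71871792711138 319.310329032022 231.5287629458264 -0.12030005920069775 [[-0.816, 0.306, -0.491, -0.05], [-0.578, -0.409, 0.706, 0.855], [0.015, 0.86, 0.511, 0.657], [0.0, 0.0, 0.0, 1.0]]
side 46.76545438128312 313.56463586048113 239.1101043594744 0.008630522982466115 [[0.884, 0.235, -0.405, 0.024], [-0.468, 0.462, -0.753, -0.978], [0.01, 0.855, 0.518, 0.724], [0.0, 0.0, 0.0, 1.0]]
wrist 58.017075801546916 321.0568494441978 247.66339177636584 -0.00011894660743957639 [[0.323, 0.894, 0.31, 0.25], [-0.946, 0.306, 0.105, -0.47], [-0.001, -0.327, 0.945, 0.372], [0.0, 0.0, 0.0, 1.0]]
{'time_s': 0.15, 'joint_pos': array([-1.24199842e+00,  2.38667561e-01, -1.40629319e-02,  1.31918079e+00,
       -8.39341913e-07,  1.57085269e+00]), 'joint_velocities': array([-0.00313862, -0.00204741,  0.00317297, -0.00053858, -0.00118629,
       -0.000816  ]), 'effort': array([ 1.84465411e-03, -5.39077199e+01,  3.46597660e+01,  1.44596107e-02,
        1.19246488e-04, -2.89681827e-05]), 'position': array([ 0.16941397, -0.49655058,  0.20161151]), 'tool_rot': array([-3.14047770e+00,  9.02181944e-07,  3.28741543e-01]), 'contact_force': array([0.06872145, 0.93298401, 0.02956807]), 'torque': array([ 0.01035967, -0.01665297,  0.04560954]), 'gripper_force': 0.0, 'gripper_width': 0.08531925455836652}
```

View pics/scene0.png

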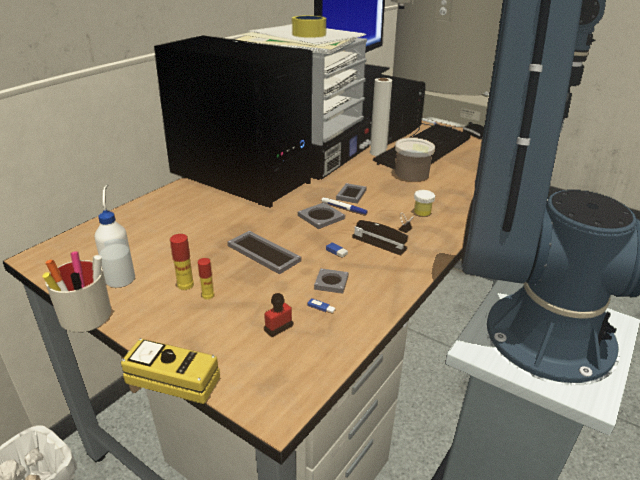

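View pics/side0.png

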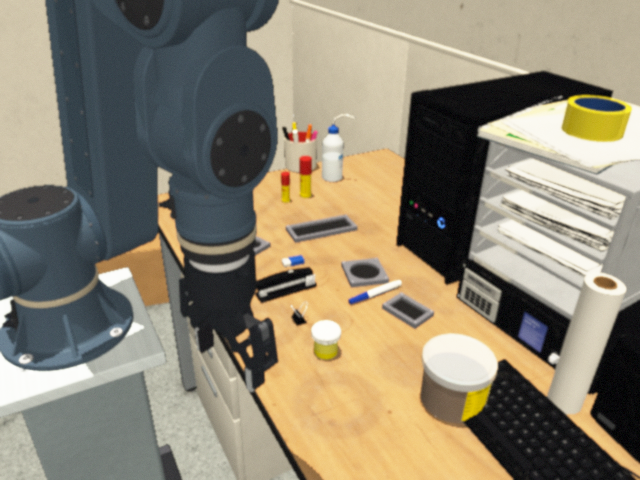

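The scene shows the stamp at (278,315), the glue sticks at (206,278) (small) and (181,262) (tall), and the stapler at (380,236). The jar is at (424,204) and the clip at (405,223). The trays are at (331,280) for glue, (264,251) for the stapler, (321,215) for the jar and (351,192) for the stamp. I'll enlarge these areas.

```bash
python3 - <<'E'
import cv2
im=cv2.imread("pics/scene0.png")
cv2.imwrite("pics/c1.png",cv2.resize(im[175:315,290:450],None,fx=5,fy=4.2857,interpolation=cv2.INTER_CUBIC)[:600])
cv2.imwrite("pics/c2.png",cv2.resize(im[215:335,165:365],None,fx=4,fy=4,interpolation=cv2.INTER_CUBIC))
im=cv2.imread("pics/side0.png")
cv2.imwrite("pics/c3.png",cv2.resize(im[210:370,240:440],None,fx=4,fy=3.75,interpolation=cv2.INTER_CUBIC))
E
```

```text
(no output)
```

View pics/c1.png

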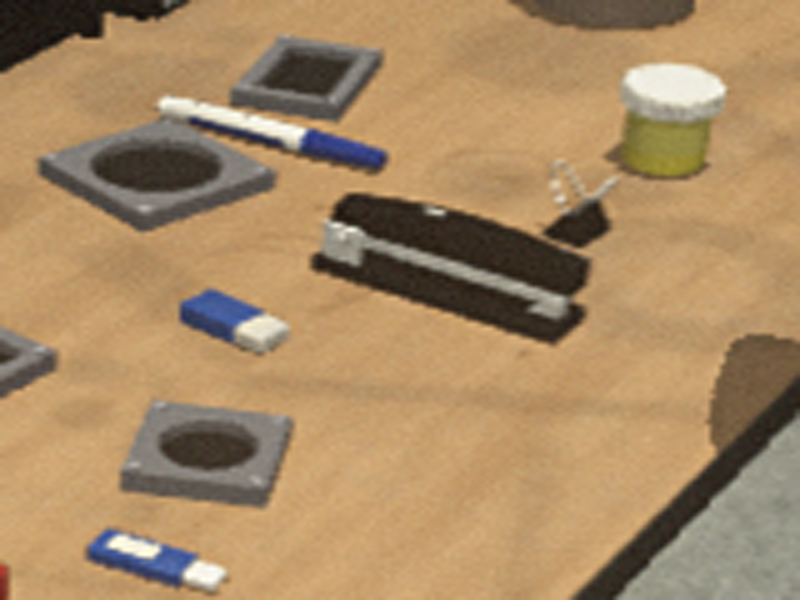

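View pics/c2.png

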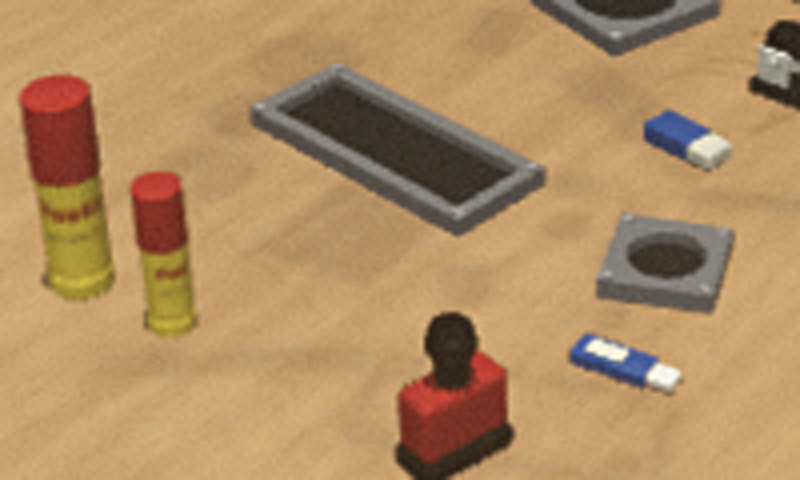

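View pics/c3.png

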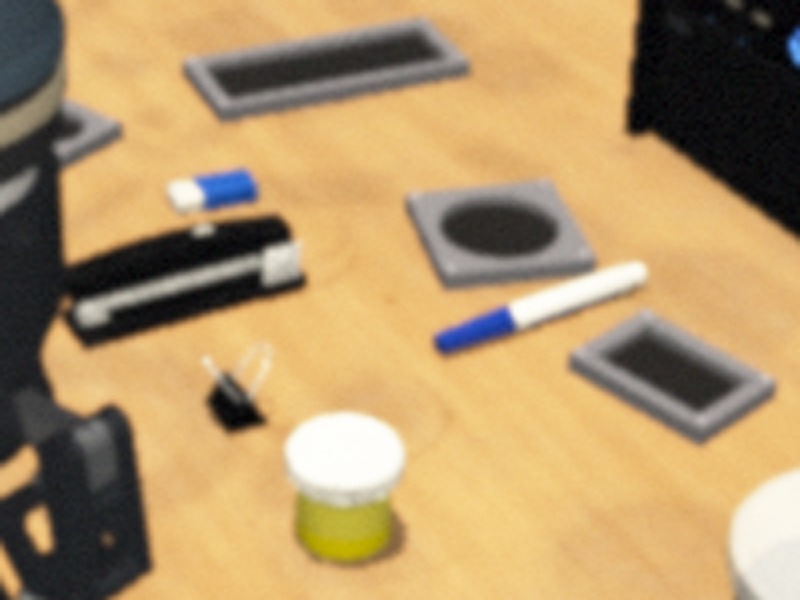

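The c1 and c3 crops show the jar tray, the stamp tray, the stapler and the jar clearly. c2 shows the stapler tray, the glue tray, the small glue stick with its base at about (170,325), and the stamp with its base at about (450,455). Next I'll fit box silhouettes for the trays and the stapler, and convert pixel points for the rest.

```bash
cat > fit.py <<'E'
from h import *
from scipy.optimize import minimize
def hullmask(n,boxes,p,c,S=4):
    # boxes: list of (wx,wy,z0,z1)
    m=np.zeros((480*S,640*S),np.uint8); co,s=np.cos(p[2]),np.sin(p[2])
    for wx,wy,z0,z1 in boxes:
        P=[w2pix(n,[p[0]+co*a-s*b,p[1]+s*a+co*b,z],c) for a in(-wx/2,wx/2) for b in(-wy/2,wy/2) for z in(z0,z1)]
        cv2.fillConvexPoly(m,cv2.convexHull(np.int32(np.round((np.array(P)+.5)*S))),1)
    return m
def fitbox(n,im,boxes,roi,p0,mask=None):
    c=calibration(n); x0,y0,x1,y1=roi
    if mask is None:
        d=im.astype(int); mask=((d[...,2]-d[...,0])<35)
    m=np.zeros((480,640),np.uint8); m[y0:y1,x0:x1]=mask[y0:y1,x0:x1]
    k,l,st,_=cv2.connectedComponentsWithStats(m); m=(l==1+np.argmax(st[1:,4])).astype(np.uint8)
    h,_=cv2.findContours(m,0,2); m[:]=0; cv2.drawContours(m,h,-1,1,-1)
    M=cv2.resize(m,None,fx=4,fy=4,interpolation=cv2.INTER_NEAREST)
    def cost(p):
        q=hullmask(n,boxes,p,c); return 1-(q&M).sum()/(q|M).sum()
    best=None
    for dy in (-.25,0,.25):
        s=np.array(p0)+[0,0,dy]
        r=minimize(cost,s,method="Nelder-Mead",options=dict(initial_simplex=[s,s+[.015,0,0],s+[0,.015,0],s+[0,0,.2]],xatol=2e-4,fatol=1e-4))
        if best is None or r.fun<best.fun: best=r
    return best.x,best.fun
E
python3 - <<'E'
from fit import *
sc=cv2.imread("pics/scene0.png"); si=cv2.imread("pics/side0.png")
W=lambda n,u,v,z:pix2w(n,u,v,z)
def c1(x,y):return 290+(x+.5)/5-.5,175+(y+.5)/4.2857-.5
def c2(x,y):return 165+(x+.5)/4-.5,215+(y+.5)/4-.5
def c3(x,y):return 240+(x+.5)/4-.5,210+(y+.5)/3.75-.5
def go(name,n,im,boxes,roi,cp,ax):
    p=W(n,*cp,.012); # yaw init from axis pixel points
    a,b=W(n,*ax[0],.012),W(n,*ax[1],.012); y=np.arctan2(*(b-a)[[1,0]])-np.pi/2
    r,e=fitbox(n,im,boxes,roi,[p[0],p[1],y]); print(name,n,np.round(r[:2],4),"yaw",round(np.degrees(r[2])%180,1),"err",round(e,3),"init",np.round(p[:2],3),round(np.degrees(y)%180,1))
T=lambda a,b:[(a,b,0,.012)]
go("jart","scene",sc,T(.088,.088),(295,200,347,230),(321,214),[c1(40,167),c1(163,120)])
go("jart","side",si,T(.088,.088),(338,254,391,288),(364,271),[c3(408,192),c3(445,280)])
go("stampt","scene",sc,T(.062,.088),(334,180,369,205),(351,191),[c1(232,90),c1(283,38)])
go("stampt","side",si,T(.062,.088),(380,292,436,330),(408,310),[c3(572,355),c3(700,430)])
go("gluet","scene",sc,T(.062,.062),(312,266,352,295),(331,279),[c1(122,478),c1(155,403)])
go("stapt","scene",sc,T(.07,.172),(226,230,303,275),(264,250),[c2(252,105),c2(460,220)])
go("stapt","side",si,T(.07,.172),(285,213,358,243),(321,228),[c3(220,108),c3(468,65)])
SB=[(.034,.136,0,.011),(.02,.136,.027,.052),(.02,.136,.011,.027)]
go("stapler","scene",sc,SB,(350,218,411,258),(380,243),[c1(313,265),c1(558,342)])
go("stapler","side",si,SB,(256,265,318,304),(287,290),[c3(90,345),c3(305,288)])
for nm,n,p,z in [("jar cap top","scene",c1(673,84),.055),("jar cap top","side",c3(345,447),.055),
 ("glue top","scene",c2(157,184),.087),("glue base","scene",c2(171,322),0),("gl tall top","scene",c2(56,93),.087),
 ("stamp knob top","scene",c2(451,325),.08),("st b1","scene",c2(398,455),0),("st b2","scene",c2(420,480),0),("st b3","scene",c2(513,435),0),
 ("clip","scene",c1(580,235),0),("clip","side",c3(237,420),0),("cliptop","scene",c1(585,180),.041)]:
    print(nm,n,np.round(W(n,*p,z)[:2],4))
d=si  # glue sticks in side
for nm,u,v,z in [("glue top side",285.5,174.5,.087),("glue base side",286,200,0),("marker a",352,300,0),("pot tower",400,245,0)]: print(nm,np.round(W("side",u,v,z)[:2],4))
E
```

```text
jart scene [ 0.6236 -0.118 ] yaw 163.6 err 0.18 init [ 0.618 -0.112] 170.0
jart side [ 0.6198 -0.1133] yaw 160.7 err 0.129 init [ 0.616 -0.118] 162.0
stampt scene [ 0.6303 -0.2757] yaw 15.5 err 0.066 init [ 0.628 -0.273] 13.4
stampt side [ 0.6265 -0.2691] yaw 13.0 err 0.12 init [ 0.621 -0.278] 14.0
gluet scene [0.4399 0.1047] yaw 23.3 err 0.049 init [0.437 0.108] 23.1
stapt scene [0.6307 0.103 ] yaw 84.2 err 0.037 init [0.624 0.107] 83.9
stapt side [0.629  0.1094] yaw 84.4 err 0.115 init [0.622 0.097] 82.8
stapler scene [ 0.4339 -0.092 ] yaw 82.6 err 0.183 init [ 0.425 -0.08 ] 90.0
stapler side [ 0.4316 -0.0931] yaw 99.7 err 0.253 init [ 0.43  -0.104] 88.3
jar cap top scene [ 0.4194 -0.2992]
jar cap top side [ 0.4177 -0.2967]
glue top scene [0.6157 0.2942]
glue base scene [0.6185 0.2938]
gl tall top scene [0.7215 0.2661]
stamp knob top scene [0.4343 0.2877]
st b1 scene [0.4581 0.3017]
st b2 scene [0.4385 0.309 ]
st b3 scene [0.4233 0.2579]
clip scene [ 0.4135 -0.1926]
clip side [ 0.4123 -0.1964]
cliptop scene [ 0.4115 -0.1852]
glue top side [0.6123 0.2839]
glue base side [0.6197 0.2993]
marker a [ 0.5451 -0.1842]
pot tower [ 0.7671 -0.0478]
```

step_arm([
  {"delta_rot": [0,0,-1]},
  {"delta_rot": [0,0,-1]},
  {"delta_rot": [0,0,-1]},
  {"delta_rot": [0,0,-1]},
  {"delta_rot": [0,0,-1]},
  {"delta_rot": [0,0,-1]},
  {"delta_rot": [0,0,-1]},
  {"delta_rot": [0,0,-0.12]},
  {"linear": [0.7,0.9,0]},
  {"linear": [0.7,0.9,0]},
])

```text
invalid input
```

step_arm([
  {"linear": [0.7,0.9,0]},
  {"linear": [0.7,0.9,0]},
  {"linear": [0.7,0.9,0]},
  {"linear": [0.7,0.9,0]},
  {"linear": [0.7,0.85,0]},
  {"linear": [0,0,0]},
  {"linear": [0,0,0]},
])

```text
invalid input
```

```bash
python3 - <<'E'
from h import *
import pickle
c=calibration("wrist"); im=snapshot("wrist"); cv2.imwrite("pics/w1.png",im); pickle.dump(c,open("w1.pkl","wb"))
s=sense(); print(s["time_s"],s["position"],s["tool_rot"],s["contact_force"])
for p in [(.419,-.298,.055),(.434,-.092,.052),(.413,-.19,0)]: print(w2pix("wrist",p,c))
E
```

```text
0.2 [ 0.16944152 -0.49661685  0.2017092 ] [-3.14069951e+00  1.21496179e-05  3.28809070e-01] [ 1.11120941 -0.02401753 -0.54255782]
[ 118.35266482 -333.30861952]
[-303.88968962 -561.36180306]
[ -15.60758528 -315.00992586]
```

View pics/w1.png

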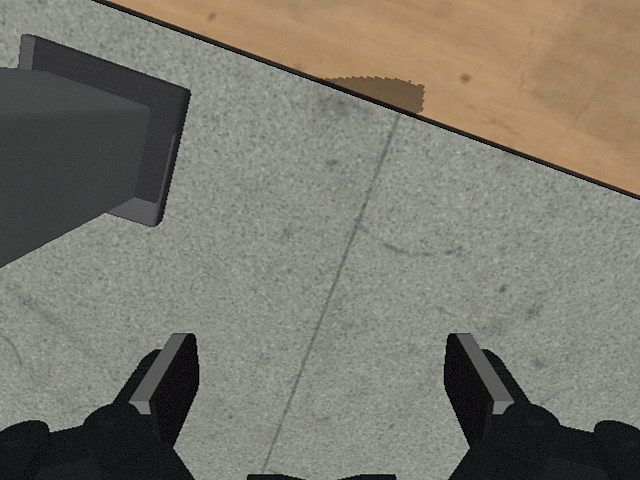

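The picture shows only the floor, because the arm didn't move: rows need all three fields.

step_arm([
  {"delta_rot": [0,0,-1],"linear": [0,0,0],"fingers": -1},
  {"delta_rot": [0,0,-1],"linear": [0,0,0],"fingers": -1},
  {"delta_rot": [0,0,-1],"linear": [0,0,0],"fingers": -1},
  {"delta_rot": [0,0,-1],"linear": [0,0,0],"fingers": -1},
  {"delta_rot": [0,0,-1],"linear": [0,0,0],"fingers": -1},
  {"delta_rot": [0,0,-1],"linear": [0,0,0],"fingers": -1},
  {"delta_rot": [0,0,-1],"linear": [0,0,0],"fingers": -1},
  {"delta_rot": [0,0,-0.12],"linear": [0,0,0],"fingers": -1},
  {"delta_rot": [0,0,0],"linear": [0.7,0.9,0],"fingers": -1},
  {"delta_rot": [0,0,0],"linear": [0.7,0.9,0],"fingers": -1},
], squeeze=30)

```text
time_s: 1.45
position: [0.2419, -0.4403, 0.2019]
tool_rot: [-3.141, -0.0, 1.566]
contact_force: [0.4, 0.5, -0.4]
gripper_width: 0.0856
gripper_force: 0.0
```

step_arm([
  {"delta_rot": [0,0,0],"linear": [0.7,0.9,0],"fingers": -1},
  {"delta_rot": [0,0,0],"linear": [0.7,0.9,0],"fingers": -1},
  {"delta_rot": [0,0,0],"linear": [0.7,0.9,0],"fingers": -1},
  {"delta_rot": [0,0,0],"linear": [0.7,0.9,0],"fingers": -1},
  {"delta_rot": [0,0,0],"linear": [0.7,0.85,0],"fingers": -1},
  {"delta_rot": [0,0,0],"linear": [0,0,0],"fingers": -1},
  {"delta_rot": [0,0,0],"linear": [0,0,0],"fingers": -1},
])

```text
time_s: 2.33
position: [0.4192, -0.3006, 0.202]
tool_rot: [-3.141, -0.0, 1.57]
contact_force: [-0.1, 0.0, 0.5]
gripper_width: 0.0852
gripper_force: 0.0
```

```bash
python3 - <<'E'
from h import *
import pickle
c=calibration("wrist"); im=snapshot("wrist"); cv2.imwrite("pics/w2.png",im); pickle.dump(c,open("w2.pkl","wb"))
s=sense(); print(s["time_s"],s["position"],s["tool_rot"],s["contact_force"])
for p in [(.419,-.298,.055),(.434,-.092,.052),(.413,-.19,0)]: print(w2pix("wrist",p,c))
E
```

```text
2.375 [ 0.41883317 -0.30097135  0.20200906] [-3.14112480e+00 -8.46432141e-05  1.56963286e+00] [-0.29129168 -0.09239111 -0.4518456 ]
[320.90866473 212.23649719]
[ 345.40276426 -119.31488063]
[313.37757656  62.72138304]
```

View pics/w2.png

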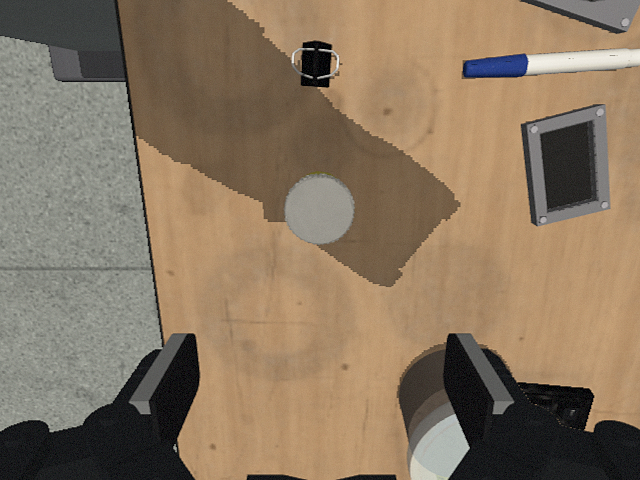

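The wrist view shows the jar cap at (320,209), the clip at (316,63), and the stamp tray with corners (522,124), (604,105), (610,207) and (530,224). The jar is right below the tool, so I'll descend and grip its cap.

step_arm([
  {"delta_rot": [0,0,0],"linear": [0.12,0,0.9],"fingers": -1},
  {"delta_rot": [0,0,0],"linear": [0,0,0.9],"fingers": -1},
  {"delta_rot": [0,0,0],"linear": [0,0,0.9],"fingers": -1},
  {"delta_rot": [0,0,0],"linear": [0,0,0.9],"fingers": -1},
  {"delta_rot": [0,0,0],"linear": [0,0,0.5],"fingers": -1},
  {"delta_rot": [0,0,0],"linear": [0,0,0.3],"fingers": -1},
  {"delta_rot": [0,0,0],"linear": [0,0,0],"fingers": 1},
  {"delta_rot": [0,0,0],"linear": [0,0,0],"fingers": 1},
  {"delta_rot": [0,0,0],"linear": [0,0,0],"fingers": 1},
  {"delta_rot": [0,0,0],"linear": [0,0,0],"fingers": 1},
], squeeze=30)

```text
time_s: 3.62
position: [0.4197, -0.296, 0.0266]
tool_rot: [3.141, 0.0, 1.572]
contact_force: [-0.2, 0.4, 0.3]
gripper_width: 0.0123
gripper_force: 0.0
```

```bash
python3 - <<'E'
from h import *
import pickle
c=pickle.load(open("w2.pkl","rb"))
P=[pix2w("wrist",u,v,.012,c)[:2] for u,v in [(522,124),(604,105),(610,207),(530,224)]]
print(np.round(P,4),np.mean(P,0)); print(pix2w("wrist",320,209,.055,c), pix2w("wrist",316,64,0,c))
E
```

```text
[[ 0.5802 -0.2363]
 [ 0.6428 -0.2218]
 [ 0.6655 -0.3045]
 [ 0.5996 -0.3195]] [ 0.6220145  -0.27053129]
[ 0.41831764 -0.29549217  0.055     ] [ 0.41507718 -0.19093802  0.        ]
```

```bash
python3 - <<'E'
from h import *
im=snapshot("wrist"); s=sense(); print(s["gripper_width"],s["gripper_force"],s["contact_force"])
im2=snapshot("side")[280:400,240:400]
a=cv2.resize(im,(400,300)); b=cv2.resize(im2,(400,300))
cv2.imwrite("pics/m1.png",np.hstack([a,b]))
E
```

```text
0.004430337596881007 0.0 [-0.82366638 -0.01443341 -0.49106852]
```

View pics/m1.png

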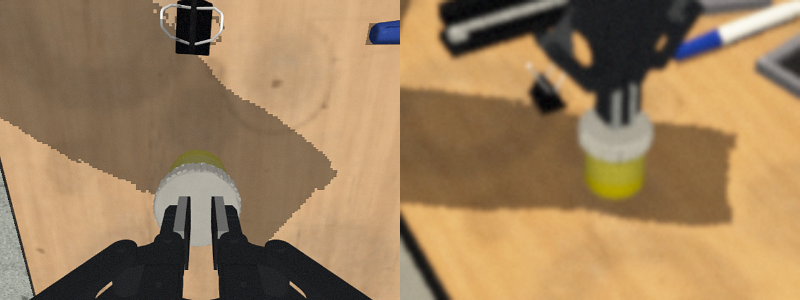

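The fingers shut to 4 mm with no grip force, and they seem to sit at or above the cap. I'll check the true heights numerically.

```bash
python3 - <<'E'
from h import *
c=calibration("wrist"); im=snapshot("wrist"); cv2.imwrite("pics/w3.png",im); s=sense(); print(s["position"],s["gripper_width"])
for z in (.02,.055):
  p=pix2w("wrist",320,330,z,c); 
for z in(.03,.042,.055,.06):
  for dx in(-.026,.026): print(z,dx,np.round(w2pix("wrist",[.4185+dx,-.2955,z],c)), end=' ')
  print()
print("cap y ext",w2pix("wrist",[.4185,-.2955+.026,.055],c),w2pix("wrist",[.4185,-.2955-.026,.055],c))
print("TCP",w2pix("wrist",s["position"],c),w2pix("side",s["position"]))
g=im.astype(int); m=(g.min(2)>110)&(g.max(2)-g.min(2)<25)
ys,xs=np.where(m[250:430,200:440]); print("white ext",xs.min()+200,xs.max()+200,ys.min()+250,ys.max()+250)
for v in range(270,410,20):
  x=np.where(m[v,200:440])[0]; print(v,(x.min()+200,x.max()+200) if len(x) else None)
print(im[300:420:15,320].tolist())
E
```

```text
[ 0.41949453 -0.29586323  0.02630733] -0.00023403120191335374
0.03 -0.026 [257. 305.] 0.03 0.026 [379. 305.] 
0.042 -0.026 [253. 318.] 0.042 0.026 [383. 318.] 
0.055 -0.026 [248. 335.] 0.055 0.026 [387. 335.] 
0.06 -0.026 [246. 342.] 0.06 0.026 [389. 342.] 
cap y ext [317.50132915 270.54589583] [317.75324626 393.3504733 ]
TCP [320.44748375 301.84930471] [326.15859603 340.17565281]
white ext 245 386 261 381
270 (np.int64(279), np.int64(353))
290 (np.int64(258), np.int64(373))
310 (np.int64(249), np.int64(382))
330 (np.int64(246), np.int64(386))
350 (np.int64(248), np.int64(381))
370 (np.int64(261), np.int64(371))
390 None
[[163, 175, 177], [46, 51, 47], [44, 48, 48], [38, 40, 43], [44, 45, 47], [51, 47, 51], [50, 48, 51], [46, 50, 58]]
```

```bash
python3 - <<'E'
import cv2,numpy as np
im=cv2.imread("pics/w3.png"); cv2.imwrite("pics/w3c.png",cv2.resize(im[230:430,220:420],(600,600),interpolation=cv2.INTER_CUBIC))
E
```

```text
(no output)
```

View pics/w3c.png

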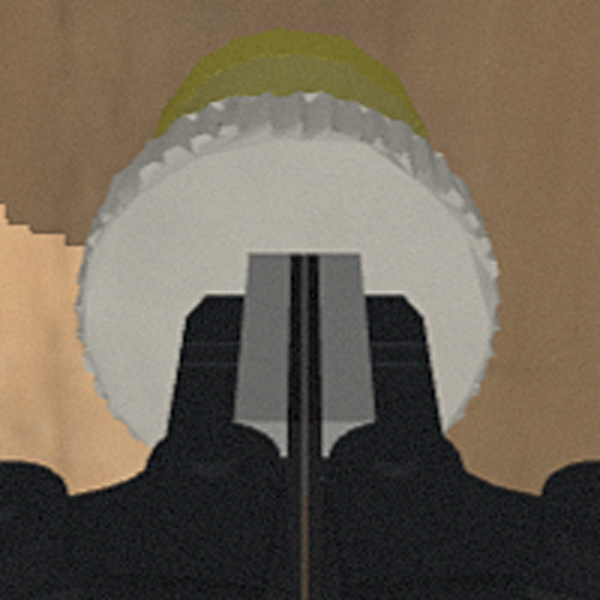

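The close crop shows the shut pads ending at v≈314 with the whole pad above the cap. By scale and position, the real fingertips are about 27 mm short of the reported TCP, both here and at the hover. I'll open, descend about 23 mm more while watching the force, then close.

step_arm([
  {"delta_rot": [0,0,0],"linear": [0,0,-0.2],"fingers": -1},
  {"delta_rot": [0,0,0],"linear": [0,0,0],"fingers": -1},
  {"delta_rot": [0,0,0],"linear": [0,0,0],"fingers": -1},
  {"delta_rot": [0,0,0],"linear": [0,0,0],"fingers": -1},
  {"delta_rot": [0,0,0],"linear": [0,0,0],"fingers": -1},
  {"delta_rot": [0,0,0],"linear": [0,0,0.4],"fingers": -1},
  {"delta_rot": [0,0,0],"linear": [0,0,0.4],"fingers": -1},
  {"delta_rot": [0,0,0],"linear": [0,0,0],"fingers": -1},
])

```text
time_s: 4.78
position: [0.4185, -0.2952, 0.0012]
tool_rot: [-3.14, -0.001, 1.571]
contact_force: [0.1, -0.7, 0.7]
gripper_width: 0.0854
gripper_force: 0.0
```

step_arm([
  {"delta_rot": [0,0,0],"linear": [0,0,0],"fingers": 1},
  {"delta_rot": [0,0,0],"linear": [0,0,0],"fingers": 1},
  {"delta_rot": [0,0,0],"linear": [0,0,0],"fingers": 1},
  {"delta_rot": [0,0,0],"linear": [0,0,0],"fingers": 1},
])

```text
time_s: 5.28
position: [0.4197, -0.2961, 0.0029]
tool_rot: [3.141, 0.001, 1.571]
contact_force: [-0.8, 1.3, 5.9]
gripper_width: 0.0502
gripper_force: 30.6
```

step_arm([
  {"delta_rot": [0,0,0],"linear": [0,0,-0.5],"fingers": 1},
  {"delta_rot": [0,0,0],"linear": [0,0,-1],"fingers": 1},
  {"delta_rot": [0,0,0],"linear": [0,0,-1],"fingers": 1},
  {"delta_rot": [0,0,0],"linear": [0.3,0.9,-0.5],"fingers": 1},
  {"delta_rot": [0,0,0],"linear": [0.3,0.9,0],"fingers": 1},
  {"delta_rot": [0,0,0],"linear": [0.3,0.9,0],"fingers": 1},
  {"delta_rot": [0,0,0],"linear": [0.3,0.9,0],"fingers": 1},
  {"delta_rot": [0,0,0],"linear": [0.3,0.9,0],"fingers": 1},
  {"delta_rot": [0,0,0],"linear": [0.3,0.5,0],"fingers": 1},
  {"delta_rot": [0,0,0],"linear": [0,0,0],"fingers": 1},
])

```text
time_s: 6.52
position: [0.6204, -0.2228, 0.1217]
tool_rot: [-3.142, -0.0, 1.573]
contact_force: [0.3, 0.5, -0.1]
gripper_width: 0.0503
gripper_force: 31.7
```

```bash
cat > look.py <<'E'
from h import *
import pickle,sys
k=sys.argv[1]
s=sense(); c=calibration("wrist"); im=snapshot("wrist"); cv2.imwrite(f"pics/{k}.png",im); pickle.dump(c,open(k+".pkl","wb"))
print(s["time_s"],s["position"],s["tool_rot"],s["contact_force"],s["gripper_width"],s["gripper_force"])
E
python3 look.py w4
```

```text
6.525 [ 0.62040904 -0.22275825  0.12166657] [-3.14150531e+00 -2.75199876e-04  1.57326374e+00] [ 0.3407724   0.46013656 -0.14480046] 0.05025219980789081 31.652238965034485
```

View pics/w4.png

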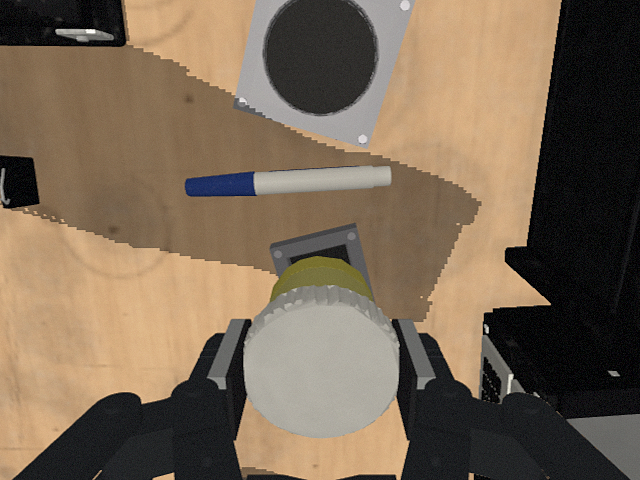

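The wrist view shows the jar held straight by its cap, the jar pocket centred at (321,53), and the marker below it at about (290,180). I'll compute the pocket position.

```bash
python3 - <<'E'
from h import *
import pickle
c=pickle.load(open("w4.pkl","rb"))
for z in(.004,.012): print(pix2w("wrist",321,53,z,c))
for e in [(264,53),(378,53),(321,115)]: print(pix2w("wrist",*e,.012,c))
print("jar cap",pix2w("wrist",322,362,.12+.055,c), "tower/rack edge",pix2w("wrist",560,60,0,c),pix2w("wrist",510,250,0.05,c))
E
```

```text
[ 0.62016329 -0.11265112  0.004     ]
[ 0.62017521 -0.11337585  0.012     ]
[ 0.58636467 -0.11345717  0.012     ]
[ 0.65397644 -0.11329412  0.012     ]
[ 0.62026217 -0.14855502  0.012     ]
jar cap [ 0.62095417 -0.21741546  0.175     ] tower/rack edge [ 0.76861853 -0.1159085   0.        ] [ 0.7325836  -0.22353509  0.05      ]
```

step_arm([
  {"delta_rot": [0,0,0],"linear": [0.92,0,0],"fingers": 1},
  {"delta_rot": [0,0,0],"linear": [0.9,0,0],"fingers": 1},
  {"delta_rot": [0,0,0],"linear": [0.9,0,0],"fingers": 1},
  {"delta_rot": [0,0,0],"linear": [0,0,0.8],"fingers": 1},
  {"delta_rot": [0,0,0],"linear": [0,0,0.8],"fingers": 1},
  {"delta_rot": [0,0,0],"linear": [0,0,0.7],"fingers": 1},
  {"delta_rot": [0,0,0],"linear": [0,0,0.3],"fingers": 1},
  {"delta_rot": [0,0,0],"linear": [0,0,0.2],"fingers": 1},
  {"delta_rot": [0,0,0],"linear": [0,0,0.05],"fingers": 1},
  {"delta_rot": [0,0,0],"linear": [0,0,0],"fingers": 1},
])

```text
time_s: 7.82
position: [0.6197, -0.1151, 0.0088]
tool_rot: [3.141, 0.0, 1.571]
contact_force: [-1.1, 0.1, -1.0]
gripper_width: 0.0505
gripper_force: 31.7
```

step_arm([
  {"delta_rot": [0,0,0],"linear": [0,0,0.02],"fingers": 1},
  {"delta_rot": [0,0,0],"linear": [0,0,0],"fingers": -1},
  {"delta_rot": [0,0,0],"linear": [0,0,0],"fingers": -1},
  {"delta_rot": [0,0,0],"linear": [0,0,0],"fingers": -1},
  {"delta_rot": [0,0,0],"linear": [0,0,-0.5],"fingers": -1},
  {"delta_rot": [0,0,0],"linear": [0,0,-1],"fingers": -1},
  {"delta_rot": [0,0,0],"linear": [0,0,-1],"fingers": -1},
  {"delta_rot": [0,0,0],"linear": [0,0,-1],"fingers": -1},
  {"delta_rot": [0,0,0],"linear": [0,0,-0.8],"fingers": -1},
  {"delta_rot": [0,0,0],"linear": [0,0,0],"fingers": -1},
])

```text
time_s: 9.07
position: [0.6208, -0.1152, 0.1822]
tool_rot: [3.137, 0.001, 1.571]
contact_force: [0.2, 0.1, -0.1]
gripper_width: 0.0854
gripper_force: 0.0
```

```bash
python3 look.py w5; python3 - <<'E'
from h import *
import pickle
c=pickle.load(open("w5.pkl","rb")); im=cv2.imread("pics/w5.png")
print("expected cap",w2pix("wrist",[.620,-.1135,.059],c),"r",433*.026/.26)
h=cv2.HoughCircles(cv2.medianBlur(cv2.cvtColor(im,6),5),cv2.HOUGH_GRADIENT,1.5,30,param1=120,param2=40,minRadius=30,maxRadius=90)
print(h)
E
```

```text
9.075 [ 0.62075948 -0.11517614  0.18222451] [3.13664308e+00 8.00408255e-04 1.57148408e+00] [ 0.19038152  0.07704426 -0.11088383] 0.08538085006136197 0.0
expected cap [319.09282259 221.78499877] r 43.3
[[[318.75 224.25  36.15]]]
```

step_arm([
  {"delta_rot": [0,0,0],"linear": [0.94,0,0],"fingers": -1},
  {"delta_rot": [0,0,0],"linear": [0.94,0,0],"fingers": -1},
  {"delta_rot": [0,0,0],"linear": [0.94,0,0],"fingers": -1},
  {"delta_rot": [0,0,0],"linear": [0.94,0,0],"fingers": -1},
  {"delta_rot": [0,0,0],"linear": [0.94,0,0],"fingers": -1},
  {"delta_rot": [0,0,0],"linear": [0.94,0,0],"fingers": -1},
  {"delta_rot": [0,0,0],"linear": [0.94,0,0],"fingers": -1},
  {"delta_rot": [0,0,0],"linear": [0.94,0,0],"fingers": -1},
  {"delta_rot": [0,0,0],"linear": [0.94,0,0],"fingers": -1},
  {"delta_rot": [0,0,0],"linear": [0.94,0,0],"fingers": -1},
])

```text
time_s: 10.38
position: [0.6183, 0.2621, 0.1777]
tool_rot: [-3.139, 0.001, 1.571]
contact_force: [-0.4, -0.4, -0.2]
gripper_width: 0.0851
gripper_force: 0.0
```

```bash
python3 look.py w6; python3 - <<'E'
from h import *
import pickle
c=pickle.load(open("w6.pkl","rb")); im=cv2.imread("pics/w6.png").astype(int)
print("expected",w2pix("wrist",[.617,.294,.087],c),w2pix("wrist",[.7215,.267,.13],c))
B,G,R=im[...,0],im[...,1],im[...,2]
m=((R-G>60)&(G<90)).astype(np.uint8)
k,l,st,ce=cv2.connectedComponentsWithStats(m)
for i in range(1,k):
    if st[i,4]>150: print(st[i],ce[i])
E
```

```text
10.375 [0.61827546 0.2620587  0.1776643 ] [-3.13941484e+00  8.36774472e-04  1.57146824e+00] [-0.44691164 -0.36419089 -0.17165699] 0.08512001243618549 0.0
expected [319.10843654 188.36975462] [513.60733237 254.38677022]
[  50  146   50   76 1746] [ 71.06930126 178.75372279]
[ 398  150   69   72 3525] [432.74808511 186.71716312]
[ 297  159   41   47 1445] [316.92110727 183.34532872]
```

```bash
python3 - <<'E'
from h import *
import pickle
c=pickle.load(open("w6.pkl","rb")); im=cv2.imread("pics/w6.png")
print("small",pix2w("wrist",317,184.5,.087,c))
def c2(x,y):return 165+(x+.5)/4-.5,215+(y+.5)/4-.5
print("tall base",pix2w("scene",*c2(80,284),0))
for z in(.1,.11,.12,.13): print(z,"tall top",pix2w("scene",*c2(56,93),z)[:2], pix2w("wrist",433,184,z,c)[:2], pix2w("wrist",467,184,z,c)[:1]-pix2w("wrist",398,184,z,c)[:1])
a=cv2.resize(im[100:340,200:520],(800,600)); cv2.imwrite("pics/g1.png",a)
E
```

```text
small [0.61571977 0.29637573 0.087     ]
tall base [0.68078552 0.29990905 0.        ]
0.1 tall top [0.7039424  0.27952437] [0.68282832 0.29923365] [0.03978834]
0.11 tall top [0.69042007 0.28984587] [0.68025617 0.3011265 ] [0.03818558]
0.12 tall top [0.67689775 0.30016737] [0.67768401 0.30301935] [0.03658281]
0.13 tall top [0.66337542 0.31048887] [0.67511186 0.3049122 ] [0.03498004]
```

View pics/g1.png

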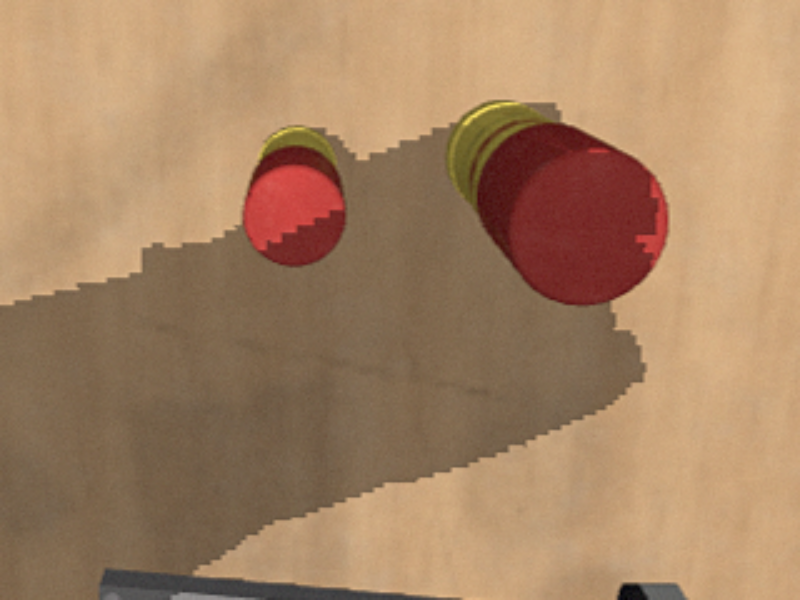

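The crop shows the small stick's top at (317,186) and the tall one 62 mm beside it, so I'll close along y by turning the tool to yaw 180.

step_arm([
  {"delta_rot": [0,0,-1],"linear": [0,0,0],"fingers": -1},
  {"delta_rot": [0,0,-1],"linear": [0,0,0],"fingers": -1},
  {"delta_rot": [0,0,-1],"linear": [0,0,0],"fingers": -1},
  {"delta_rot": [0,0,-1],"linear": [0,0,0],"fingers": -1},
  {"delta_rot": [0,0,-1],"linear": [0,0,0],"fingers": -1},
  {"delta_rot": [0,0,-1],"linear": [0,0,0],"fingers": -1},
  {"delta_rot": [0,0,-1],"linear": [0,0,0],"fingers": -1},
  {"delta_rot": [0,0,-1],"linear": [0,0,0],"fingers": -1},
  {"delta_rot": [0,0,-1],"linear": [0,0,0],"fingers": -1},
  {"delta_rot": [0,0,0],"linear": [0.06,0.84,0],"fingers": -1},
])

```text
time_s: 11.68
position: [0.6165, 0.2928, 0.1781]
tool_rot: [-3.14, -0.002, -3.141]
contact_force: [0.2, 0.4, 0.1]
gripper_width: 0.085
gripper_force: 0.0
```

step_arm([
  {"delta_rot": [0,0,0],"linear": [0,0,0],"fingers": -1},
  {"delta_rot": [0,0,0],"linear": [0,0,0],"fingers": -1},
])

```text
time_s: 11.92
position: [0.6161, 0.2942, 0.1783]
tool_rot: [-3.141, -0.001, -3.141]
contact_force: [-0.8, 0.3, 0.9]
gripper_width: 0.0852
gripper_force: 0.0
```

Descend about 148 mm (3.7 units) and grip.

step_arm([
  {"delta_rot": [0,0,0],"linear": [0,0.03,0.9],"fingers": -1},
  {"delta_rot": [0,0,0],"linear": [0,0,0.9],"fingers": -1},
  {"delta_rot": [0,0,0],"linear": [0,0,0.9],"fingers": -1},
  {"delta_rot": [0,0,0],"linear": [0,0,0.6],"fingers": -1},
  {"delta_rot": [0,0,0],"linear": [0,0,0.4],"fingers": -1},
  {"delta_rot": [0,0,0],"linear": [0,0,0],"fingers": 1},
  {"delta_rot": [0,0,0],"linear": [0,0,0],"fingers": 1},
  {"delta_rot": [0,0,0],"linear": [0,0,0],"fingers": 1},
  {"delta_rot": [0,0,0],"linear": [0,0,0],"fingers": 1},
  {"delta_rot": [0,0,0],"linear": [0,0,0],"fingers": 1},
], squeeze=25)

```text
time_s: 13.18
position: [0.6172, 0.2961, 0.0325]
tool_rot: [3.141, 0.002, -3.141]
contact_force: [0.7, -1.3, 6.5]
gripper_width: 0.0248
gripper_force: 25.8
```

step_arm([
  {"delta_rot": [0,0,0],"linear": [0,0,0],"fingers": 1},
])

```text
time_s: 13.3
position: [0.6172, 0.2962, 0.0324]
tool_rot: [3.141, 0.002, -3.141]
contact_force: [-0.2, -0.0, 6.1]
gripper_width: 0.025
gripper_force: 25.8
```

step_arm([
  {"delta_rot": [0,0,0],"linear": [0,0,-0.5],"fingers": 1},
  {"delta_rot": [0,0,0],"linear": [0,0,-0.9],"fingers": 1},
  {"delta_rot": [0,0,0],"linear": [0,0,-0.9],"fingers": 1},
  {"delta_rot": [0,0,0],"linear": [0,0,-0.7],"fingers": 1},
  {"delta_rot": [0,0,0],"linear": [0.5,-0.8,0],"fingers": 1},
  {"delta_rot": [0,0,0],"linear": [0.5,-0.8,0],"fingers": 1},
  {"delta_rot": [0,0,0],"linear": [0.5,-0.8,0],"fingers": 1},
  {"delta_rot": [0,0,0],"linear": [0.5,-0.8,0],"fingers": 1},
  {"delta_rot": [0,0,0],"linear": [0.5,-0.8,0],"fingers": 1},
  {"delta_rot": [0,0,0],"linear": [0.4,-0.8,0],"fingers": 1},
])

```text
time_s: 14.55
position: [0.4998, 0.1029, 0.1515]
tool_rot: [3.141, 0.0, -3.141]
contact_force: [-1.3, 0.1, -0.8]
gripper_width: 0.0251
gripper_force: 25.4
```

step_arm([
  {"delta_rot": [0,0,0],"linear": [0,0,0],"fingers": 1},
  {"delta_rot": [0,0,0],"linear": [0,0,0],"fingers": 1},
])

```text
time_s: 14.8
position: [0.5012, 0.1041, 0.1516]
tool_rot: [3.141, 0.001, -3.141]
contact_force: [-0.6, 0.5, 0.1]
gripper_width: 0.0251
gripper_force: 25.4
```

```bash
python3 look.py w7; cat > dark.py <<'E'
from h import *
import pickle,sys
k,x,y=sys.argv[1],float(sys.argv[2]),float(sys.argv[3]); r=int(sys.argv[4])
c=pickle.load(open(k+".pkl","rb")); im=cv2.imread(f"pics/{k}.png").astype(int)
u,v=w2pix("wrist",[x,y,.008],c); print("expect",u,v)
d=im; m=((d.max(2)<75)&(d[...,2]-d[...,0]<25)).astype(np.uint8)
mm=np.zeros_like(m); u,v=int(u),int(v); s=np.s_[max(0,v-r):v+r,max(0,u-r):u+r]; mm[s]=m[s]
n,l,st,ce=cv2.connectedComponentsWithStats(mm)
for i in range(1,n):
    if st[i,4]>300:
        q=cv2.findContours((l==i).astype(np.uint8),0,2)[0][0]
        b=cv2.boxPoints(cv2.minAreaRect(q)); print(st[i],ce[i].round(1),"ctr",pix2w("wrist",*ce[i],.008,c).round(4))
        P=np.array([pix2w("wrist",*p,.008,c)[:2] for p in b]); e=np.roll(P,-1,0)-P
        print("  box ctr",P.mean(0).round(4),"len",np.hypot(*e.T).round(4),"ang",np.degrees(np.arctan2(e[:,1],e[:,0])).round(1))
E
python3 dark.py w7 .44 .105 70
```

```text
14.8 [0.50121823 0.10414443 0.15161619] [ 3.14100413e+00  8.41320010e-04 -3.14126025e+00] [-0.63263696  0.48060364  0.12401359] 0.025114089006521692 25.39918541908264
expect 322.52829292333223 132.51124353329294
[ 295   96   61   64 2898] [325.1 127.7] ctr [0.4367 0.1068 0.008 ]
  box ctr [0.4369 0.1064] len [0.0426 0.0409 0.0427 0.0428] ang [174.3  85.9  -3.1 -94.3]
```

step_arm([
  {"delta_rot": [0,0,0],"linear": [0.8,0.06,0],"fingers": 1},
  {"delta_rot": [0,0,0],"linear": [0.78,0,0],"fingers": 1},
  {"delta_rot": [0,0,0],"linear": [0,0,0],"fingers": 1},
  {"delta_rot": [0,0,0],"linear": [0,0,0.8],"fingers": 1},
  {"delta_rot": [0,0,0],"linear": [0,0,0.8],"fingers": 1},
  {"delta_rot": [0,0,0],"linear": [0,0,0.6],"fingers": 1},
  {"delta_rot": [0,0,0],"linear": [0,0,0.4],"fingers": 1},
  {"delta_rot": [0,0,0],"linear": [0,0,0.2],"fingers": 1},
  {"delta_rot": [0,0,0],"linear": [0,0,0.06],"fingers": 1},
  {"delta_rot": [0,0,0],"linear": [0,0,0],"fingers": 1},
])

```text
time_s: 16.1
position: [0.4381, 0.1064, 0.0372]
tool_rot: [3.141, 0.001, -3.141]
contact_force: [0.6, 0.0, 0.7]
gripper_width: 0.0251
gripper_force: 25.4
```

step_arm([
  {"delta_rot": [0,0,0],"linear": [0,0,0.02],"fingers": 1},
  {"delta_rot": [0,0,0],"linear": [0,0,0],"fingers": -1},
  {"delta_rot": [0,0,0],"linear": [0,0,0],"fingers": -1},
  {"delta_rot": [0,0,0],"linear": [0,0,0],"fingers": -1},
  {"delta_rot": [0,0,0],"linear": [0,0,-0.4],"fingers": -1},
  {"delta_rot": [0,0,0],"linear": [0,0,-0.9],"fingers": -1},
  {"delta_rot": [0,0,0],"linear": [0,0,-0.9],"fingers": -1},
  {"delta_rot": [0,0,0],"linear": [0,0,-0.9],"fingers": -1},
  {"delta_rot": [0,0,0],"linear": [0,0,-0.8],"fingers": -1},
  {"delta_rot": [0,0,0],"linear": [0,0,0],"fingers": -1},
])

```text
time_s: 17.35
position: [0.4389, 0.1065, 0.1943]
tool_rot: [3.14, 0.004, -3.141]
contact_force: [-0.3, -0.6, -1.3]
gripper_width: 0.0854
gripper_force: 0.0
```

```bash
python3 look.py w8; python3 - <<'E'
from h import *
import pickle
c=pickle.load(open("w8.pkl","rb")); im=cv2.imread("pics/w8.png").astype(int)
print("expected",w2pix("wrist",[.437,.1065,.091],c), "tilted ref z.05",w2pix("wrist",[.437,.1065,.05],c))
R,G=im[...,2],im[...,1]
m=((R-G>60)&(G<90)).astype(np.uint8); k,l,st,ce=cv2.connectedComponentsWithStats(m)
for i in range(1,k):
    if st[i,4]>150: print(st[i],ce[i])
E
```

```text
17.35 [0.43886668 0.10647526 0.19425912] [ 3.14049111  0.00411984 -3.14093167] [-0.30559625 -0.59196243 -1.28278925] 0.0853707827499331 0.0
expected [321.28115705 229.43971582] tilted ref z.05 [321.20334126 213.59272192]
[ 518  183   72   42 1136] [542.9375     202.86883803]
[ 301  200   37   46 1169] [319.10863986 225.02480753]
```

step_arm([
  {"delta_rot": [0,0,1],"linear": [0,0,0],"fingers": -1},
  {"delta_rot": [0,0,1],"linear": [0,0,0],"fingers": -1},
  {"delta_rot": [0,0,1],"linear": [0,0,0],"fingers": -1},
  {"delta_rot": [0,0,1],"linear": [0,0,0],"fingers": -1},
  {"delta_rot": [0,0,1],"linear": [0,0,0],"fingers": -1},
  {"delta_rot": [0,0,1],"linear": [0,0,0],"fingers": -1},
  {"delta_rot": [0,0,1],"linear": [0,0,0],"fingers": -1},
  {"delta_rot": [0,0,1],"linear": [0,0,0],"fingers": -1},
  {"delta_rot": [0,0,1],"linear": [0,0,0],"fingers": -1},
])

```text
time_s: 18.52
position: [0.4367, 0.106, 0.1907]
tool_rot: [-3.139, 0.0, 1.566]
contact_force: [-0.2, 0.6, 0.1]
gripper_width: 0.0852
gripper_force: 0.0
```

step_arm([
  {"delta_rot": [0,0,0],"linear": [0.9,0,0],"fingers": -1},
  {"delta_rot": [0,0,0],"linear": [0.9,0,0],"fingers": -1},
  {"delta_rot": [0,0,0],"linear": [0.9,0,0],"fingers": -1},
  {"delta_rot": [0,0,0],"linear": [0.6,0,0],"fingers": -1},
  {"delta_rot": [0,0,0],"linear": [0,0,0],"fingers": -1},
  {"delta_rot": [0,0,0],"linear": [0,0,0],"fingers": -1},
])

```text
time_s: 19.27
position: [0.4368, 0.2375, 0.1912]
tool_rot: [-3.14, 0.001, 1.572]
contact_force: [-0.2, -0.1, -0.2]
gripper_width: 0.0852
gripper_force: 0.0
```

```bash
python3 look.py w9; python3 - <<'E'
from h import *
import pickle
c=pickle.load(open("w9.pkl","rb")); im=cv2.imread("pics/w9.png")
u,v=w2pix("wrist",[.434,.288,.046],c); print(u,v,w2pix("wrist",[.434,.288,.08],c))
x,y=int(u)-80,int(v)-70; x=max(x,0);y=max(y,0); print("crop origin",x,y)
cv2.imwrite("pics/s1.png",cv2.resize(im[y:y+150,x:x+160],(640,600),interpolation=cv2.INTER_CUBIC))
E
```

```text
19.275 [0.436844   0.23746497 0.19123347] [-3.14006171e+00  9.95701007e-04  1.57165239e+00] [-0.23959383 -0.09854682 -0.17811678] 0.08524551946118342 0.0
317.336587614401 147.5170845118637 [316.77140016 153.29142778]
crop origin 237 77
```

View pics/s1.png

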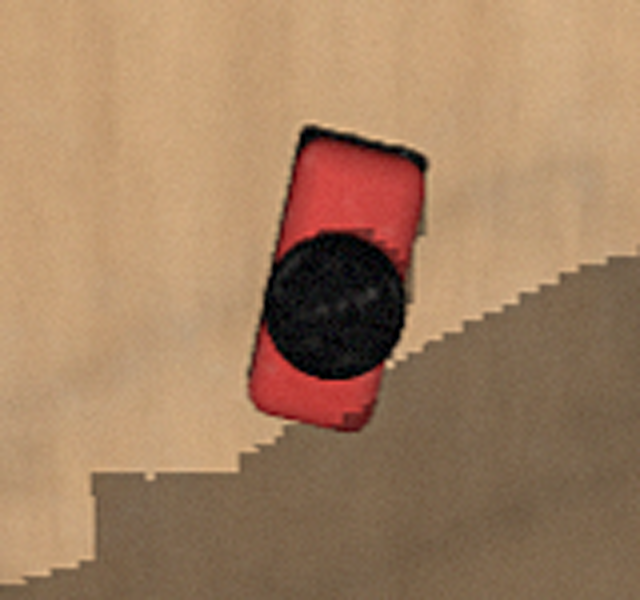

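The crop shows the stamp block centred at (321,148), its knob at (321,153), and its long axis tilted about 12° to the right of image-up.

```bash
python3 - <<'E'
from h import *
import pickle
c=pickle.load(open("w9.pkl","rb"))
f=lambda x,y,z:pix2w("wrist",237+x/4,77+y/4,z,c)[:2]
print("block",f(337,285,.046),"knob",f(335,305,.08))
for a,b in [((308,140),(250,395)),((424,175),(375,420))]:
    d=f(*a,.046)-f(*b,.046); print(np.degrees(np.arctan2(d[1],d[0])),np.hypot(*d))
E
```

```text
block [0.43679821 0.28748956] knob [0.43654897 0.28802911]
76.35973939960829 0.045743430308932846
79.20653076334351 0.043953830961836395
```

step_arm([
  {"delta_rot": [0,0,0],"linear": [0.63,0,0],"fingers": -1},
  {"delta_rot": [0,0,0],"linear": [0.63,0,0],"fingers": -1},
  {"delta_rot": [0,0,1],"linear": [0,0,0],"fingers": -1},
  {"delta_rot": [0,0,0.25],"linear": [0,0,0.5],"fingers": -1},
  {"delta_rot": [0,0,0],"linear": [0,0,0.9],"fingers": -1},
  {"delta_rot": [0,0,0],"linear": [0,0,0.9],"fingers": -1},
  {"delta_rot": [0,0,0],"linear": [0,0,0.9],"fingers": -1},
  {"delta_rot": [0,0,0],"linear": [0,0,0.8],"fingers": -1},
  {"delta_rot": [0,0,0],"linear": [0,0,0.4],"fingers": -1},
  {"delta_rot": [0,0,0],"linear": [0,0,0],"fingers": -1},
])

```text
time_s: 20.58
position: [0.4367, 0.2871, 0.0151]
tool_rot: [-3.14, 0.002, 1.352]
contact_force: [0.2, 0.1, -0.3]
gripper_width: 0.0849
gripper_force: 0.0
```

step_arm([
  {"delta_rot": [0,0,0],"linear": [0,0,0.1],"fingers": -1},
  {"delta_rot": [0,0,0],"linear": [0,0,0],"fingers": -1},
])

```text
time_s: 20.82
position: [0.4378, 0.2886, 0.0127]
tool_rot: [3.141, -0.001, 1.353]
contact_force: [-0.3, 0.7, -1.0]
gripper_width: 0.0853
gripper_force: 0.0
```

step_arm([
  {"delta_rot": [0,0,0],"linear": [0,0,0.1],"fingers": -1},
  {"delta_rot": [0,0,0],"linear": [0,0,0],"fingers": -1},
])

```text
time_s: 21.08
position: [0.4373, 0.2885, 0.0081]
tool_rot: [-3.142, -0.0, 1.353]
contact_force: [0.5, -0.3, 0.0]
gripper_width: 0.0853
gripper_force: 0.0
```

step_arm([
  {"delta_rot": [0,0,0],"linear": [0,0,0.08],"fingers": -1},
  {"delta_rot": [0,0,0],"linear": [0,0,0],"fingers": -1},
])

```text
time_s: 21.32
position: [0.4372, 0.2885, 0.0047]
tool_rot: [-3.141, 0.0, 1.353]
contact_force: [-1.3, -0.0, 0.7]
gripper_width: 0.0852
gripper_force: 0.0
```

step_arm([
  {"delta_rot": [0,0,0],"linear": [0,0,0.07],"fingers": -1},
  {"delta_rot": [0,0,0],"linear": [0,0,0],"fingers": -1},
])

```text
time_s: 21.58
position: [0.4372, 0.2885, 0.0019]
tool_rot: [-3.141, 0.0, 1.353]
contact_force: [0.5, -0.1, -0.2]
gripper_width: 0.0857
gripper_force: 0.0
```

step_arm([
  {"delta_rot": [0,0,0],"linear": [0,0,0.08],"fingers": -1},
  {"delta_rot": [0,0,0],"linear": [0,0,0.05],"fingers": -1},
  {"delta_rot": [0,0,0],"linear": [0,0,0],"fingers": 1},
  {"delta_rot": [0,0,0],"linear": [0,0,0],"fingers": 1},
  {"delta_rot": [0,0,0],"linear": [0,0,0],"fingers": 1},
  {"delta_rot": [0,0,0],"linear": [0,0,0],"fingers": 1},
  {"delta_rot": [0,0,0],"linear": [0,0,0],"fingers": 1},
], squeeze=30)

```text
time_s: 22.45
position: [0.4374, 0.2886, -0.0029]
tool_rot: [3.141, -0.0, 1.353]
contact_force: [0.1, 0.5, 2.7]
gripper_width: 0.0255
gripper_force: 33.9
```

step_arm([
  {"delta_rot": [0,0,0],"linear": [0,0,0],"fingers": 1},
])

```text
time_s: 22.58
position: [0.4374, 0.2886, -0.0029]
tool_rot: [3.142, -0.0, 1.353]
contact_force: [-0.5, -0.1, 2.9]
gripper_width: 0.0252
gripper_force: 34.0
```

step_arm([
  {"delta_rot": [0,0,0],"linear": [0,0,-0.5],"fingers": 1},
  {"delta_rot": [0,0,0],"linear": [0,0,-1],"fingers": 1},
  {"delta_rot": [0,0,0],"linear": [0,0,-1],"fingers": 1},
  {"delta_rot": [0,0,-0.6],"linear": [0,0,-1],"fingers": 1},
  {"delta_rot": [0,0,-0.65],"linear": [0,0,0],"fingers": 1},
  {"delta_rot": [0,0,0],"linear": [-0.92,0.27,0],"fingers": 1},
  {"delta_rot": [0,0,0],"linear": [-0.92,0.27,0],"fingers": 1},
  {"delta_rot": [0,0,0],"linear": [-0.92,0.27,0],"fingers": 1},
  {"delta_rot": [0,0,0],"linear": [-0.92,0.27,0],"fingers": 1},
  {"delta_rot": [0,0,0],"linear": [-0.92,0.27,0],"fingers": 1},
])

```text
time_s: 23.82
position: [0.4917, 0.1034, 0.1368]
tool_rot: [-3.141, -0.0, 1.572]
contact_force: [0.4, 0.2, -0.7]
gripper_width: 0.0252
gripper_force: 33.6
```

step_arm([
  {"delta_rot": [0,0,0],"linear": [-0.92,0.27,0],"fingers": 1},
  {"delta_rot": [0,0,0],"linear": [-0.92,0.27,0],"fingers": 1},
  {"delta_rot": [0,0,0],"linear": [-0.92,0.27,0],"fingers": 1},
  {"delta_rot": [0,0,0],"linear": [-0.92,0.27,0],"fingers": 1},
  {"delta_rot": [0,0,0],"linear": [-0.92,0.27,0],"fingers": 1},
  {"delta_rot": [0,0,0],"linear": [-0.92,0.27,0],"fingers": 1},
  {"delta_rot": [0,0,0],"linear": [-0.92,0.27,0],"fingers": 1},
  {"delta_rot": [0,0,0],"linear": [-0.92,0.27,0],"fingers": 1},
  {"delta_rot": [0,0,0],"linear": [-0.92,0.27,0],"fingers": 1},
  {"delta_rot": [0,0,0],"linear": [-0.92,0.27,0],"fingers": 1},
])

```text
time_s: 25.08
position: [0.5999, -0.2645, 0.1365]
tool_rot: [-3.141, -0.0, 1.571]
contact_force: [0.7, -0.1, -0.9]
gripper_width: 0.0253
gripper_force: 33.6
```

step_arm([
  {"delta_rot": [0,0,0],"linear": [-0.92,0.27,0],"fingers": 1},
  {"delta_rot": [0,0,0],"linear": [-0.92,0.27,0],"fingers": 1},
  {"delta_rot": [0,0,0],"linear": [0,0,0],"fingers": 1},
  {"delta_rot": [0,0,0],"linear": [0,0,0],"fingers": 1},
])

```text
time_s: 25.58
position: [0.621, -0.3365, 0.1362]
tool_rot: [-3.141, -0.001, 1.571]
contact_force: [0.6, -0.7, -1.3]
gripper_width: 0.0252
gripper_force: 33.6
```

```bash
python3 look.py w10; python3 dark.py w10 .623 -.2705 90
```

```text
25.575 [ 0.62098242 -0.33652804  0.13623083] [-3.14052743e+00 -9.06747637e-04  1.57118735e+00] [ 0.6310534  -0.73658737 -1.32086418] 0.025224926689249468 33.580405712127686
expect 324.2455697644104 126.97540849099687
[ 285   69   84  114 6161] [327.6 125.7] ctr [ 0.6252 -0.2696  0.008 ]
  box ctr [ 0.6257 -0.271 ] len [0.0402 0.066  0.0432 0.0668] ang [  14.1  -72.8 -164.8  104.6]
```

step_arm([
  {"delta_rot": [0,0,0],"linear": [0.84,0.11,0],"fingers": 1},
  {"delta_rot": [0,0,0],"linear": [0.84,0,0],"fingers": 1},
  {"delta_rot": [0,0,-1],"linear": [0,0,0],"fingers": 1},
  {"delta_rot": [0,0,-0.47],"linear": [0,0,0.4],"fingers": 1},
  {"delta_rot": [0,0,0],"linear": [0,0,0.8],"fingers": 1},
  {"delta_rot": [0,0,0],"linear": [0,0,0.8],"fingers": 1},
  {"delta_rot": [0,0,0],"linear": [0,0,0.7],"fingers": 1},
  {"delta_rot": [0,0,0],"linear": [0,0,0.4],"fingers": 1},
  {"delta_rot": [0,0,0],"linear": [0,0,0.2],"fingers": 1},
  {"delta_rot": [0,0,0],"linear": [0,0,0],"fingers": 1},
])

```text
time_s: 26.88
position: [0.6259, -0.2695, 0.0051]
tool_rot: [3.142, -0.0, 1.828]
contact_force: [0.6, 0.8, -0.3]
gripper_width: 0.0253
gripper_force: 33.6
```

step_arm([
  {"delta_rot": [0,0,0],"linear": [0,0,0.06],"fingers": 1},
  {"delta_rot": [0,0,0],"linear": [0,0,0.03],"fingers": 1},
  {"delta_rot": [0,0,0],"linear": [0,0,0],"fingers": 1},
])

```text
time_s: 27.25
position: [0.6259, -0.2698, 0.0015]
tool_rot: [3.141, 0.0, 1.828]
contact_force: [0.2, -0.0, -0.9]
gripper_width: 0.0254
gripper_force: 33.6
```

step_arm([
  {"delta_rot": [0,0,0],"linear": [0,0,0],"fingers": -1},
  {"delta_rot": [0,0,0],"linear": [0,0,0],"fingers": -1},
  {"delta_rot": [0,0,0],"linear": [0,0,0],"fingers": -1},
  {"delta_rot": [0,0,0],"linear": [0,0,-0.4],"fingers": -1},
  {"delta_rot": [0,0,0],"linear": [0,0,-0.9],"fingers": -1},
  {"delta_rot": [0,0,0],"linear": [0,0,-0.9],"fingers": -1},
  {"delta_rot": [0,0,0],"linear": [0,0,-0.9],"fingers": -1},
  {"delta_rot": [0,0,0.7],"linear": [0,0,-0.9],"fingers": -1},
  {"delta_rot": [0,0,0.77],"linear": [0,0,-0.6],"fingers": -1},
  {"delta_rot": [0,0,0],"linear": [0,0,0],"fingers": -1},
])

```text
time_s: 28.5
position: [0.6269, -0.2702, 0.1886]
tool_rot: [3.137, 0.002, 1.572]
contact_force: [0.4, 0.2, 0.0]
gripper_width: 0.0853
gripper_force: 0.0
```

```bash
python3 look.py w11; python3 - <<'E'
from h import *
import pickle
c=pickle.load(open("w11.pkl","rb")); im=cv2.imread("pics/w11.png").astype(int)
print("exp block",w2pix("wrist",[.6253,-.27,.05],c),"knob",w2pix("wrist",[.6253,-.27,.084],c))
R,G=im[...,2],im[...,1]
m=((R-G>60)&(G<100)).astype(np.uint8); k,l,st,ce=cv2.connectedComponentsWithStats(m)
for i in range(1,k):
    if st[i,4]>150: print(st[i],ce[i])
q=np.vstack([np.argwhere(l==i)[:,::-1] for i in range(1,k) if st[i,4]>150]); b=cv2.boxPoints(cv2.minAreaRect(q.astype(np.float32)))
P=np.array([pix2w("wrist",*p,.05,c)[:2] for p in b]); e=np.roll(P,-1,0)-P
print(P.mean(0),np.hypot(*e.T).round(4),np.degrees(np.arctan2(e[:,1],e[:,0])).round(1))
E
```

```text
28.5 [ 0.62685328 -0.27021353  0.18858081] [3.13707214e+00 1.86328467e-03 1.57158064e+00] [0.35192432 0.15079491 0.03785369] 0.08526628581445053 0.0
exp block [318.02775376 217.90282264] knob [317.86850911 231.38402381]
[ 297  180   40   43 1026] [314.70077973 198.42300195]
[311 224  30  28 205] [329.08780488 243.50731707]
[ 0.62536702 -0.26895901] [0.0232 0.0528 0.0245 0.0531] [  14.5  -75.4 -164.8  103.2]
```

step_arm([
  {"delta_rot": [0,0,0],"linear": [0.5,-0.81,0],"fingers": -1},
  {"delta_rot": [0,0,0],"linear": [0.5,-0.81,0],"fingers": -1},
  {"delta_rot": [0,0,0],"linear": [0.5,-0.81,0],"fingers": -1},
  {"delta_rot": [0,0,0],"linear": [0.5,-0.81,0],"fingers": -1},
  {"delta_rot": [0,0,0],"linear": [0.5,-0.81,0],"fingers": -1},
  {"delta_rot": [0,0,0],"linear": [0.5,-0.81,0],"fingers": -1},
  {"delta_rot": [0,0,0],"linear": [0,0,0],"fingers": -1},
  {"delta_rot": [0,0,0],"linear": [0,0,0],"fingers": -1},
])

```text
time_s: 29.55
position: [0.4316, -0.15, 0.1851]
tool_rot: [3.141, 0.0, 1.573]
contact_force: [0.8, 1.2, -0.1]
gripper_width: 0.0853
gripper_force: 0.0
```

```bash
python3 look.py w12; python3 -c "
import cv2; im=cv2.imread('pics/w12.png'); cv2.imwrite('pics/w12c.png',cv2.resize(im[0:360,160:480],None,fx=1.6666,fy=1.6666,interpolation=cv2.INTER_CUBIC))"
```

```text
29.55 [ 0.43157152 -0.14997414  0.1850814 ] [3.14139312e+00 2.53951717e-05 1.57292870e+00] [ 0.77825547  1.17183413 -0.12295289] 0.08530516577669167 0.0
```

View pics/w12c.png

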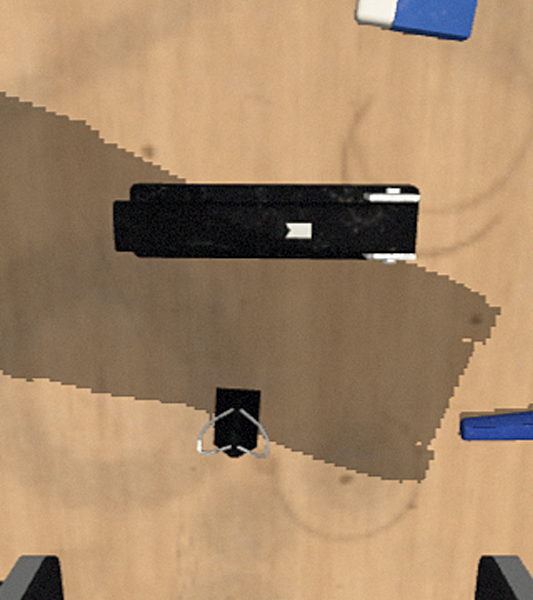

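The crop shows the stapler lying along world x (base from (133,184) to (418,260)), not along y as the coarse fit said. The clip is below it at (238,422).

```bash
python3 - <<'E'
from h import *
import pickle
c=pickle.load(open("w12.pkl","rb"))
f=lambda x,y,z:pix2w("wrist",160+x/1.6666,y/1.6666,z,c)[:2].round(4)
print("base TL,TR",f(133,184,.011),f(420,187,.011),"B",f(137,257,.0),f(415,260,.0))
print("arm ctr",f(266,226,.052),"edges",f(266,201,.052),f(266,252,.052),"ends",f(114,226,.052),f(417,226,.052))
print("arm edges slope",f(130,201,.052),f(400,203,.052)," clip",f(237,390,.03))
E
```

```text
base TL,TR [ 0.3697 -0.0749] [ 0.5006 -0.0759] B [ 0.3677 -0.109 ] [ 0.5028 -0.1101]
arm ctr [ 0.4305 -0.0901] edges [ 0.4305 -0.0803] [ 0.4305 -0.1005] ends [ 0.3684 -0.0902] [ 0.4923 -0.09  ]
arm edges slope [ 0.3755 -0.0804] [ 0.4848 -0.0809]  clip [ 0.4168 -0.1671]
```

step_arm([
  {"delta_rot": [0,0,1],"linear": [0,0,0],"fingers": -1},
  {"delta_rot": [0,0,1],"linear": [0,0,0],"fingers": -1},
  {"delta_rot": [0,0,1],"linear": [0,0,0],"fingers": -1},
  {"delta_rot": [0,0,1],"linear": [0,0,0],"fingers": -1},
  {"delta_rot": [0,0,1],"linear": [0,0,0],"fingers": -1},
  {"delta_rot": [0,0,1],"linear": [0,0,0],"fingers": -1},
  {"delta_rot": [0,0,1],"linear": [0,0,0],"fingers": -1},
  {"delta_rot": [0,0,1],"linear": [0,0,0],"fingers": -1},
  {"delta_rot": [0,0,1],"linear": [0,0,0],"fingers": -1},
  {"delta_rot": [0,0,0],"linear": [0,0,0],"fingers": -1},
])

```text
time_s: 30.85
position: [0.4319, -0.1503, 0.1848]
tool_rot: [-3.141, 0.001, 0.002]
contact_force: [0.0, 0.3, -0.3]
gripper_width: 0.0853
gripper_force: 0.0
```

step_arm([
  {"delta_rot": [0,0,0],"linear": [0.07,-0.75,0],"fingers": -1},
  {"delta_rot": [0,0,0],"linear": [0,-0.72,0],"fingers": -1},
  {"delta_rot": [0,0,0],"linear": [0,0,0.9],"fingers": -1},
  {"delta_rot": [0,0,0],"linear": [0,0,0.9],"fingers": -1},
  {"delta_rot": [0,0,0],"linear": [0,0,0.9],"fingers": -1},
  {"delta_rot": [0,0,0],"linear": [0,0,0.9],"fingers": -1},
  {"delta_rot": [0,0,0],"linear": [0,0,0.6],"fingers": -1},
  {"delta_rot": [0,0,0],"linear": [0,0,0.3],"fingers": -1},
  {"delta_rot": [0,0,0],"linear": [0,0,0],"fingers": -1},
])

```text
time_s: 31.98
position: [0.4339, -0.0911, 0.0048]
tool_rot: [-3.141, 0.001, 0.003]
contact_force: [0.0, 0.9, -0.4]
gripper_width: 0.0852
gripper_force: 0.0
```

step_arm([
  {"delta_rot": [0,0,0],"linear": [0,0,0],"fingers": 1},
  {"delta_rot": [0,0,0],"linear": [0,0,0],"fingers": 1},
  {"delta_rot": [0,0,0],"linear": [0,0,0],"fingers": 1},
  {"delta_rot": [0,0,0],"linear": [0,0,0],"fingers": 1},
  {"delta_rot": [0,0,0],"linear": [0,0,0],"fingers": 1},
  {"delta_rot": [0,0,0],"linear": [0,0,0],"fingers": 1},
  {"delta_rot": [0,0,0],"linear": [0,0,0],"fingers": 1},
], squeeze=50)

```text
time_s: 32.85
position: [0.4343, -0.0912, 0.0059]
tool_rot: [3.141, -0.001, 0.001]
contact_force: [-1.5, -0.2, 6.1]
gripper_width: 0.0192
gripper_force: 48.7
```

step_arm([
  {"delta_rot": [0,0,0],"linear": [0,0,-0.3],"fingers": 1},
  {"delta_rot": [0,0,0],"linear": [0,0,-0.7],"fingers": 1},
  {"delta_rot": [0,0,0],"linear": [0,0,-0.8],"fingers": 1},
  {"delta_rot": [0,0,0],"linear": [0,0,-0.8],"fingers": 1},
  {"delta_rot": [0,0,0],"linear": [0,0,-0.7],"fingers": 1},
  {"delta_rot": [0,0,0],"linear": [0.28,-0.9,0],"fingers": 1},
  {"delta_rot": [0,0,0],"linear": [0.28,-0.9,0],"fingers": 1},
  {"delta_rot": [0,0,0],"linear": [0.28,-0.9,0],"fingers": 1},
  {"delta_rot": [0,0,0],"linear": [0.28,-0.9,0],"fingers": 1},
  {"delta_rot": [0,0,0],"linear": [0.28,-0.9,0],"fingers": 1},
])

```text
time_s: 34.1
position: [0.4905, 0.0445, 0.1387]
tool_rot: [-3.103, 0.0, 0.065]
contact_force: [0.8, 0.5, -3.0]
gripper_width: 0.0192
gripper_force: 49.6
```

step_arm([
  {"delta_rot": [0,0,0],"linear": [0,-0.43,0],"fingers": 1},
  {"delta_rot": [0,0,0],"linear": [0,0,0],"fingers": 1},
  {"delta_rot": [0,0,0],"linear": [0,0,0],"fingers": 1},
])

```text
time_s: 34.48
position: [0.4891, 0.0518, 0.1391]
tool_rot: [-3.097, 0.001, 0.076]
contact_force: [0.7, -0.3, -2.0]
gripper_width: 0.019
gripper_force: 49.6
```

```bash
python3 look.py w13; python3 dark.py w13 .63 .106 160
```

```text
34.475 [0.48912275 0.05182523 0.13908377] [-3.09659409e+00  8.86515995e-04  7.57712738e-02] [ 0.65690705 -0.2685122  -2.03597291] 0.01897870438204048 49.577471986413
expect 259.96541990966637 -5.376616243449064
[ 210    0   92  130 9386] [254.8  60.5] ctr [0.5923 0.1083 0.008 ]
  box ctr [0.5906 0.1091] len [0.0786 0.0498 0.0782 0.0546] ang [ -7.6 -92.1 175.9  88. ]
[280 144  86  11 816] [322.5 149.6] ctr [0.5395 0.0603 0.008 ]
  box ctr [0.5399 0.0605] len [0.058  0.0067 0.0584 0.0067] ang [ -85.4 -173.8   94.7    2.5]
```

```bash
python3 - <<'E'
from h import *
s=sense(); print(s["joint_pos"].round(3),s["joint_velocities"].round(3),s["effort"].round(1),s["contact_force"],s["torque"])
cv2.imwrite("pics/f1.png",np.hstack([cv2.resize(snapshot("scene")[120:330,240:520],(400,300)),cv2.resize(snapshot("side")[100:330,180:480],(400,300))]))
E
```

```text
[ 0.075  0.213 -0.213  1.145  0.045  3.141] [ 0.     0.     0.004 -0.001  0.     0.   ] [  0.2 -50.9  33.7   0.    0.2   0. ] [ 0.32482988  0.30908874 -1.53191762] [-0.02589661 -0.00459397 -0.03408016]
```

View pics/f1.png

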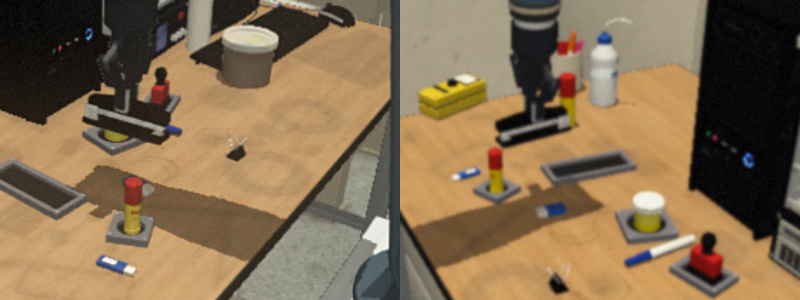

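The joint 6 limit was reached because yaw 0 is at its end. The picture shows the stapler held level and the jar, glue stick and stamp standing in their trays. I'll turn the yaw up, away from the limit.

step_arm([
  {"delta_rot": [0,0,-1],"linear": [0,0,0],"fingers": 1},
  {"delta_rot": [0,0,-1],"linear": [0,0,0],"fingers": 1},
  {"delta_rot": [0,0,-1],"linear": [0,0,0],"fingers": 1},
  {"delta_rot": [0,0,0],"linear": [0,0,0],"fingers": 1},
  {"delta_rot": [0,0,0],"linear": [0,0,0],"fingers": 1},
])

```text
time_s: 35.25
position: [0.4895, 0.0522, 0.1392]
tool_rot: [-3.102, -0.022, 0.596]
contact_force: [0.3, 0.0, -2.2]
gripper_width: 0.0191
gripper_force: 49.6
```

```bash
cat > d.py <<'E'
from h import *
from scipy.spatial.transform import Rotation as Ro
import sys
def delta(p,yaw):
    s=sense(); R=Ro.from_euler("xyz",s["tool_rot"]); T=Ro.from_euler("xyz",[np.pi,0,yaw])
    print("t",s["time_s"],"rot units",np.degrees((R.inv()*T).as_rotvec()).round(2)/10,"lin units in target frame",(T.inv().apply(np.array(p)-s["position"])/.04).round(3), "j6",s["joint_pos"][5].round(2))
delta([float(x) for x in sys.argv[1:4]],np.radians(float(sys.argv[4])))
E
python3 d.py .52 .045 .14 34.15; python3 d.py .52 .045 .14 84.15
```

```text
t 35.25 rot units [-0.226 -0.127  0.001] lin units in target frame [ 0.529  0.578 -0.021] j6 2.62
t 35.25 rot units [-0.156 -0.218 -4.998] lin units in target frame [-0.102  0.777 -0.021] j6 2.62
```

step_arm([
  {"delta_rot": [-0.226,-0.127,0],"linear": [0,0,0],"fingers": 1},
  {"delta_rot": [0,0,-1],"linear": [0,0,0],"fingers": 1},
  {"delta_rot": [0,0,-1],"linear": [0,0,0],"fingers": 1},
  {"delta_rot": [0,0,-1],"linear": [0,0,0],"fingers": 1},
  {"delta_rot": [0,0,-1],"linear": [0,0,0],"fingers": 1},
  {"delta_rot": [0,0,-1],"linear": [0,0,0],"fingers": 1},
  {"delta_rot": [0,0,0],"linear": [-0.1,0.78,0],"fingers": 1},
  {"delta_rot": [0,0,0],"linear": [0,0,0],"fingers": 1},
  {"delta_rot": [0,0,0],"linear": [0,0,0],"fingers": 1},
])

```text
time_s: 36.38
position: [0.5196, 0.0453, 0.1388]
tool_rot: [-3.141, 0.0, 1.471]
contact_force: [-0.0, 0.7, -1.3]
gripper_width: 0.0191
gripper_force: 49.7
```

```bash
python3 look.py w14; python3 dark.py w14 .628 .106 130; python3 d.py .628 .106 .14 84.2
python3 - <<'E'
from fit import *
import pickle
im=cv2.imread("pics/w14.png"); c=pickle.load(open("w14.pkl","rb"))
print([w2pix("wrist",[.628+a,.106+b,.012],c).round() for a in(-.035,.035) for b in(-.086,.086)])
E
```

```text
36.375 [0.51960471 0.04527198 0.13883588] [-3.14055929e+00  1.74616680e-05  1.47088599e+00] [-0.03392444  0.67027061 -1.27964103] 0.01913723406134831 49.72328066825867
expect 473.605791176149 118.46075627735843
[  343    81   247   167 17994] [461.8 124. ] ctr [0.6202 0.1032 0.008 ]
  box ctr [0.6232 0.0726] len [0.1598 0.1163 0.1809 0.1142] ang [ -5.7 -84.3 174.3  85.2]
t 36.425 rot units [-0.005  0.     0.011] lin units in target frame [ 1.783  2.546 -0.027] j6 1.76
[array([425., 247.]), array([419., -25.]), array([523., 237.]), array([538., -38.])]
```

```bash
python3 - <<'E'
import cv2,numpy as np
im=cv2.imread("pics/w14.png").astype(int)
for v in range(5,260,15):
    m=(im[v].max(1)<75)&(im[v,:,2]-im[v,:,0]<25); d=np.flatnonzero(np.diff(np.r_[0,m,0]))
    print(v,[(a,b-1) for a,b in zip(d[::2],d[1::2]) if b-a>8], im[v,415:560:15].mean(1).astype(int).tolist())
E
```

```text
5 [] [199, 194, 196, 195, 202, 216, 207, 210, 214, 200]
20 [] [203, 190, 199, 197, 204, 217, 208, 211, 208, 211]
35 [] [200, 197, 200, 194, 195, 214, 205, 209, 205, 212]
50 [] [196, 191, 202, 190, 199, 210, 211, 208, 214, 211]
65 [] [208, 210, 205, 201, 204, 200, 199, 198, 198, 191]
80 [] [190, 116, 226, 107, 178, 100, 176, 103, 172, 108]
95 [(np.int64(361), np.int64(586))] [63, 62, 61, 59, 55, 65, 59, 55, 58, 60]
110 [(np.int64(361), np.int64(582))] [63, 58, 56, 62, 60, 63, 55, 56, 62, 61]
125 [(np.int64(171), np.int64(212)), (np.int64(360), np.int64(580))] [54, 64, 58, 62, 61, 59, 63, 62, 63, 56]
140 [(np.int64(210), np.int64(220)), (np.int64(360), np.int64(577))] [62, 59, 63, 61, 58, 59, 62, 57, 60, 61]
155 [(np.int64(211), np.int64(221)), (np.int64(280), np.int64(575))] [24, 35, 32, 48, 57, 39, 47, 50, 52, 44]
170 [(np.int64(192), np.int64(211)), (np.int64(295), np.int64(350))] [121, 116, 119, 196, 194, 196, 191, 190, 191, 189]
185 [(np.int64(291), np.int64(353))] [124, 136, 178, 207, 207, 207, 206, 213, 207, 208]
200 [(np.int64(291), np.int64(352))] [138, 140, 140, 207, 214, 210, 203, 212, 208, 209]
215 [(np.int64(291), np.int64(352))] [139, 143, 138, 207, 217, 208, 205, 212, 209, 215]
230 [(np.int64(282), np.int64(362))] [136, 139, 142, 212, 215, 208, 197, 211, 210, 212]
245 [(np.int64(283), np.int64(362))] [134, 144, 141, 215, 211, 205, 205, 207, 211, 213]
```

```bash
python3 - <<'E'
from h import *
import pickle
im=cv2.imread("pics/w14.png").astype(int); c=pickle.load(open("w14.pkl","rb"))
m=(im.max(2)<80)&(im[...,2]-im[...,0]<25); g=cv2.medianBlur(m.astype(np.uint8),5)
T=[];B=[]
for u in range(375,575,8):
    v=np.flatnonzero(g[60:190,u])+60; T.append((u,v.min()));B.append((u,v.max()))
print(T[::3],B[::3])
for v in (85,90,150,153,156,159,162,165,168): print(v,im[v,370:580:30].mean(1).astype(int))
L=[];R=[]
for v in range(95,148,4):
    u=np.flatnonzero(g[v,340:620])+340; L.append((u.min(),v));R.append((u.max(),v))
def line(P,vert=False):
    P=np.array(P,float); return np.polyfit(P[:,1],P[:,0],1) if vert else np.polyfit(P[:,0],P[:,1],1)
def X(h,v): # v=h0 u+h1 ; u=v0 v+v1
    y=(h[0]*v[1]+h[1])/(1-h[0]*v[0]); return v[0]*y+v[1],y
t,b,l,r=line(T),line(B),line(L,1),line(R,1); C=[X(t,l),X(t,r),X(b,r),X(b,l)]
for z in(.004,.012):
    P=np.array([pix2w("wrist",*p,z,c)[:2] for p in C]); e=np.roll(P,-1,0)-P
    print(z,P.mean(0).round(4),np.hypot(*e.T).round(4),np.degrees(np.arctan2(e[:,1],e[:,0])).round(1))
E
```

```text
[(375, np.int64(81)), (399, np.int64(81)), (423, np.int64(81)), (447, np.int64(82)), (471, np.int64(81)), (495, np.int64(81)), (519, np.int64(81)), (543, np.int64(81)), (567, np.int64(81))] [(375, np.int64(155)), (399, np.int64(155)), (423, np.int64(155)), (447, np.int64(155)), (471, np.int64(155)), (495, np.int64(155)), (519, np.int64(155)), (543, np.int64(155)), (567, np.int64(155))]
85 [60 63 62 60 59 59 64]
90 [61 54 60 65 65 62 61]
150 [61 45 35 62 57 61 59]
153 [56 39 39 63 60 58 59]
156 [ 99 104  90 144 182 177 147]
159 [116 113 115 177 174 176 178]
162 [118 118 115 202 193 196 194]
165 [115 119 117 193 197 189 186]
168 [118 120 119 199 194 194 193]
0.004 [0.6275 0.1055] [0.1458 0.048  0.1558 0.0484] [ -5.7 -92.6 174.3  75.5]
0.012 [0.6249 0.1061] [0.142  0.0467 0.1517 0.0472] [ -5.7 -92.6 174.3  75.5]
```

The stapler pocket's long axis actually runs along world x (174°), centred at (.627,.1057). I'll turn the tool to yaw 174.6.

step_arm([
  {"delta_rot": [0,0,-1],"linear": [0,0,0],"fingers": 1},
  {"delta_rot": [0,0,-1],"linear": [0,0,0],"fingers": 1},
  {"delta_rot": [0,0,-1],"linear": [0,0,0],"fingers": 1},
  {"delta_rot": [0,0,-1],"linear": [0,0,0],"fingers": 1},
  {"delta_rot": [0,0,-1],"linear": [0,0,0],"fingers": 1},
  {"delta_rot": [0,0,-1],"linear": [0,0,0],"fingers": 1},
  {"delta_rot": [0,0,-1],"linear": [0,0,0],"fingers": 1},
  {"delta_rot": [0,0,-1],"linear": [0,0,0],"fingers": 1},
  {"delta_rot": [0,0,-1],"linear": [0,0,0],"fingers": 1},
  {"delta_rot": [0,0,-0.03],"linear": [0,0,0],"fingers": 1},
])

```text
time_s: 37.67
position: [0.5196, 0.0455, 0.1393]
tool_rot: [3.141, -0.0, 3.048]
contact_force: [0.0, 1.1, -2.4]
gripper_width: 0.0189
gripper_force: 49.7
```

step_arm([
  {"delta_rot": [0,0,0],"linear": [0,0,0],"fingers": 1},
  {"delta_rot": [0,0,0],"linear": [0,0,0],"fingers": 1},
])

```text
time_s: 37.92
position: [0.5201, 0.0454, 0.1392]
tool_rot: [3.141, 0.0, 3.047]
contact_force: [0.4, 0.4, -2.2]
gripper_width: 0.0186
gripper_force: 49.7
```

```bash
python3 d.py .628 .1057 .03 174.6
```

```text
t 37.925 rot units [ 0.001  0.    -0.004] lin units in target frame [-2.545  1.755  2.729] j6 0.18
```

step_arm([
  {"delta_rot": [0,0,0],"linear": [-0.85,0.59,0],"fingers": 1},
  {"delta_rot": [0,0,0],"linear": [-0.85,0.59,0],"fingers": 1},
  {"delta_rot": [0,0,0],"linear": [-0.85,0.58,0],"fingers": 1},
  {"delta_rot": [0,0,0],"linear": [0,0,0.8],"fingers": 1},
  {"delta_rot": [0,0,0],"linear": [0,0,0.8],"fingers": 1},
  {"delta_rot": [0,0,0],"linear": [0,0,0.7],"fingers": 1},
  {"delta_rot": [0,0,0],"linear": [0,0,0.4],"fingers": 1},
  {"delta_rot": [0,0,0],"linear": [0,0,0],"fingers": 1},
  {"delta_rot": [0,0,0],"linear": [0,0,0],"fingers": 1},
])

```text
time_s: 39.05
position: [0.6291, 0.1061, 0.0323]
tool_rot: [3.141, 0.002, 3.049]
contact_force: [-0.6, 0.2, -1.2]
gripper_width: 0.019
gripper_force: 49.8
```

```bash
python3 d.py .628 .1057 .011 174.6; python3 look.py w15; python3 - <<'E'
import cv2,numpy as np
im=cv2.imread("pics/w15.png").astype(int)
for v in range(20,260,20): print(v,im[v,240:420:10].mean(1).astype(int))
E
```

```text
t 39.05 rot units [0.003 0.009 0.007] lin units in target frame [ 0.026 -0.014  0.532] j6 0.26
39.05 [0.62907685 0.10614274 0.03226544] [3.14105081e+00 1.63155011e-03 3.04857452e+00] [-0.58237593  0.23653219 -1.20567337] 0.018979019103004213 49.764795675873756
20 [132 128 131 121 121 126 118 119 127 130 135 135 208 208 207 210 208 205]
40 [129 131 134 130 128 131 129 134 134 136 135 128 207 208 207 207 209 210]
60 [123 127 130 132 132 135 131 127 131 126 129 134 204 207 208 208 207 208]
80 [124 129 128 128 132 134 130 127 126 128 129 127 200 199 194 198 199 197]
100 [110 147 115 116 111 114 109 113 112 115 113 116 110 197 197 239 198 203]
120 [111 114 101  27  30  35  35  36  36  43  37  39  37  56 145 198 195 197]
140 [112 113 108  35  42  36  38  37  39  37  33  34  41  55 143 198 199 187]
160 [123 115 112  33  10 144  26  17  20  24  17  13   3  60 192 194 196 184]
180 [121 115 112  29  19  88   7  22  19  28  13  26 184  59 197 194 180 185]
200 [117 111 109  29 176  90  18  28  17  21  24  16 187  32 192 191 189 188]
220 [121 112 114  32  35 126  32  18  25  24  15  22 179  27 202 188 187 179]
240 [114 111 115  44  42  17  29  42  25  18  26  18   9  67 112 192 179 184]
```

step_arm([
  {"delta_rot": [0,0,0],"linear": [0,0,0.3],"fingers": 1},
  {"delta_rot": [0,0,0],"linear": [0,0,0.17],"fingers": 1},
  {"delta_rot": [0,0,0],"linear": [0,0,0.05],"fingers": 1},
  {"delta_rot": [0,0,0],"linear": [0,0,0],"fingers": 1},
  {"delta_rot": [0,0,0],"linear": [0,0,0],"fingers": 1},
])

```text
time_s: 39.72
position: [0.6284, 0.106, 0.0103]
tool_rot: [3.141, 0.0, 3.049]
contact_force: [-0.2, 0.1, -1.3]
gripper_width: 0.0191
gripper_force: 49.8
```

step_arm([
  {"delta_rot": [0,0,0],"linear": [0,0,0.03],"fingers": 1},
  {"delta_rot": [0,0,0],"linear": [0,0,0],"fingers": 1},
  {"delta_rot": [0,0,0],"linear": [0,0,0],"fingers": 1},
])

```text
time_s: 40.1
position: [0.6285, 0.1062, 0.01]
tool_rot: [3.141, 0.001, 3.049]
contact_force: [-2.1, 0.8, 6.2]
gripper_width: 0.0189
gripper_force: 50.9
```

Contact is felt. I'll release, rise and move back toward the robot for a check.

step_arm([
  {"delta_rot": [0,0,0],"linear": [0,0,0],"fingers": -1},
  {"delta_rot": [0,0,0],"linear": [0,0,0],"fingers": -1},
  {"delta_rot": [0,0,0],"linear": [0,0,0],"fingers": -1},
  {"delta_rot": [0,0,0],"linear": [0,0,-0.4],"fingers": -1},
  {"delta_rot": [0,0,0],"linear": [0,0,-0.9],"fingers": -1},
  {"delta_rot": [0,0,0],"linear": [0,0,-0.9],"fingers": -1},
  {"delta_rot": [0,0,0],"linear": [0,0,-0.9],"fingers": -1},
  {"delta_rot": [0,0,0],"linear": [0,0,-0.9],"fingers": -1},
  {"delta_rot": [0,0,0],"linear": [0,0,-0.9],"fingers": -1},
  {"delta_rot": [0,0,0],"linear": [0,0,0],"fingers": -1},
])

```text
time_s: 41.35
position: [0.6298, 0.1063, 0.2095]
tool_rot: [3.14, 0.006, 3.049]
contact_force: [0.2, 0.2, -0.3]
gripper_width: 0.0854
gripper_force: 0.0
```

```bash
python3 look.py w16; python3 - <<'E'
from h import *
import pickle
im=cv2.imread("pics/w16.png").astype(int); c=pickle.load(open("w16.pkl","rb"))
P=lambda x,y,z:w2pix("wrist",[x,y,z],c).round().tolist()
print("pocket ends",P(.703,.098,.012),P(.551,.113,.012)," staple ends",P(.695,.099,.015),P(.559,.1127,.015))
for v in range(90,330,15): print(v,im[v,250:400:7].mean(1).astype(int))
# overview of other objects from fixed cameras
si=snapshot("side"); sc=snapshot("scene")
for n,I in(("side",si),("scene",sc)):
  d=I.astype(int); 
  for nm,p,kind in [("jar",(.620,-.1135,.059),0),("glue",(.437,.1065,.07),1),("stamp",(.6254,-.269,.03),1),("stampknob",(.6254,-.269,.075),0),("clip",(.415,-.191,.01),0),("usb",0,0)]:
    if p: 
      u,v=w2pix(n,p).astype(int); print(n,nm,(u,v),d[v-1:v+2,u-1:u+2].mean((0,1)).astype(int))
E
```

```text
41.35 [0.62979807 0.10626041 0.20949645] [3.13981969 0.00622427 3.04889137] [ 0.23119991  0.16269221 -0.25577232] 0.08544993427778319 0.0
pocket ends [319.0, 278.0] [320.0, 103.0]  staple ends [320.0, 271.0] [321.0, 114.0]
90 [ 95  94  94  84  93  96 100  93 101 101  97  95  93 151 152 160 160 156
 159 155 154 157]
105 [105 100 102  73  87  90  50  48  51  44  47  65  61  68  72 151 152 158
 153 157 154 151]
120 [103  99 100  98  92  82  18  30  22  13  22  13   2  26  36 157 152 143
 145 144 138 148]
135 [ 95  92  98  89  85  87  20  13 157   3  15   8   0 119  36 154 150 140
 145 144 139 142]
150 [ 96  93  88  93  88  80  24  26 143  10  18  23   3   0  72 154 152 145
 146 146 146 143]
165 [101 100 101  98  99  80  51  19  24  11  24  15  16  23  47 150 145 138
 147 141 144 146]
180 [ 97  99  96  89  94  85  57  21  10  20  12  12   9  20  49 150 144 139
 142 143 141 141]
195 [ 95  96  99  97  91  82  56  31   5  30 133  10   6  21  74  78 149 149
 150 158 152 154]
210 [ 98 101  98  96  94  87  61  30  20  22   2  16  14  37  72  85  99 100
  91  94 102 131]
225 [ 95  93  96  99  8
[... 494 characters left out ...]
38 148 144 142 143 144 146 142 143
 153 155 160 161]
315 [148 142 143 142 144 142 143 146 150 142 148 157 156 152 151 154 158 157
 150 159 158 160]
side jar (np.int64(365), np.int64(252)) [229 240 243]
side glue (np.int64(251), np.int64(222)) [ 16  21 125]
side stamp (np.int64(407), np.int64(299)) [ 14  17 123]
side stampknob (np.int64(409), np.int64(282)) [13 13 14]
side clip (np.int64(298), np.int64(315)) [54 57 59]
scene jar (np.int64(321), np.int64(197)) [224 236 238]
scene glue (np.int64(332), np.int64(255)) [ 36  47 122]
scene stamp (np.int64(351), np.int64(186)) [ 35  44 121]
scene stampknob (np.int64(352), np.int64(171)) [25 32 39]
scene clip (np.int64(405), np.int64(226)) [29 40 52]
```

```bash
python3 -c "
from cell import hand_in; print(hand_in())"
```

```text
the job is handed in; nothing more can be done
None
```

The jar, the glue stick, the date stamp and the stapler are each in their matching tray, placed in that order and handed in at about 41 s; my checks showed all four upright and in their pockets, but `hand_in()` gave no verdict.

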